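Tamp a ballast box level and close it

ROBOT

A 7-joint arm with a two-finger parallel gripper is mounted at the origin on a cart in front of the work surface, level with it; the furniture and walls round the work are solid. World frame = base frame: x ahead of the robot, y to its left, z up, the work surface at z = 0. Lengths are in mm, angles in rad, forces in N, time in s.
With the tool pointing down it reaches from about 350 to 900 mm from the base axis. Payload 8.1 kg.
Tool frame: the origin (TCP) lies at the very end of the fingers, on their centre line; the grasp point (between the pads) lies 19 mm behind it; z points along the fingers, y is the line along which they close (so a half turn about z gives the same grasp; the last joint's range is limited). The gripper opens to 92 mm and grips with 3 to 60 N. Pads are 19 mm wide; open, the fingers measure 130 mm over their backs; the gripper's body (75 mm by 190 mm) begins 47 mm behind the grasp point.
Start: joints at [1.02, 0.434, 0.025, 1.573, -0.012, 1.134, -0.075], TCP at [270.594, -563.401, 226.742] pointing down, gripper open.
Joint ranges: [-2.62, 2.62], [-0.44, 2.09], [-1.27, 1.32], [0.08, 2.57], [-1.32, 4.46], [0.12, 2], [-2.74, 2.74]. Speed limits (rad/s): [2.22, 2.22, 3.01, 3.01, 3.14, 3.14, 3.14].

INTERFACE

Orientations are given as a unit quaternion [x, y, z, w].
In Python, from station import readout, cams, job, models gives the robot as it stands.
- The arm moves only by the tool apply_moves, never from a script. Its argument "motion" is text: rows parted by semicolons, each of 7 numbers parted by spaces: the shift along the tool's x, y, z in m, then the turn, a rotation vector about the tool's x, y, z in degrees, then the finger opening in m, from 0 to 0.0918. In form: dx dy dz wx wy wz jaw; .... A call has 1 to 8 rows; each row shifts and turns the commanded pose from where the row before left it, along the tool's axes as they then stand; what a row does not reach is not made up. A row lasts 1/8 s, in which the tool goes at most 62.5 mm and 10.7 degrees, less where a joint would pass 70% of its speed; a pose out of reach is approached as far as the arm can. A call is refused whole if a number of a shift passes 0.0625 or a number of a turn 10.7, either way. A call with a gripper value outside its range is refused whole. The fingers move at their own pace and stop on an object; the grip force is fixed at half the most. Time passes only in rows, so rows that do not move let the fingers close. It gives the time, the measured TCP pose, the force, the opening and the grip force at its end, in the units of the state.
- readout.get_state(): the state, without advancing time (a new reading comes with each control period).
- cams.camera(name): name is "scene" or "side" or "wrist"; returns the picture (480x640x3 uint8, blue, green, red); there is no depth.
- cams.get_calibration(name): a dict with "K" (3x3 intrinsics, pixels), "R" (3x3) and "t" (3): a world point X has camera coordinates R X + t; the wrist camera has in their place "T_tool_cam" (4x4, takes a point from camera to tool coordinates, whose origin is the TCP and whose axes are the flange's). Camera axes: x right, y down, z forward; pixel columns grow to the right and rows downward; lengths in mm; the calibration is good to about 2 mm. The wrist camera is an equidistant fisheye: a pixel r from the principal point sees the ray r / f radians off the axis. A picture is of the moment at which its call begins: read the wrist's pose just before it. get_calibration takes no time and is no camera call.
- job.sign_off(): hands the job in; it is judged then, once.
Trained networks look in the newest picture that a camera, given by its name, has taken for a name from the list of things; names that differ only in an ending like _2 or _b are one class to them, and where a whole thing is asked for, a point or a joint stands for the part that bears it (a point fixed in the world has none). Each returns a list of dicts, best first, with "score" (0 to 1); they miss things now and then, are a little off and sometimes report something else, mostly with a low value. They report only what shows in the picture. A call takes as long as a camera call.
- models.outline_of(name, camera): "region" (480x640 bool, what is visible of it) and "bbox" ([left, top, right, bottom] in pixels, round what is visible of it).
The state is a dict: "clock": time; "joint_positions": joint angles; "dq": joint speeds; "tau": joint torques, N m; "ee_pos": TCP position; "orientation": TCP orientation; "force": force on the tool from outside, world axes, zero at the start; "torque": the same for the moment, N m; "grip_width": finger opening in mm; "grip_force": force on a finger pad.
Only numpy, scipy, OpenCV 4.12 (cv2) and the standard library are available. Lean on these libraries where they do the work, as an engineer would, in place of code of your own. Each camera call takes 0.05 s, during which the arm holds its last target. There are 200 camera calls.

TASK

Get the ballast box ready to go. Lift its front gate by the handle until the pawl holds it in the next notch, so that nothing can slide out; then take the tamper from its leaning stand and tamp the four tipped-up bars down flat, so that the load lies level. Put the tamper back in its stand and shut the lid fully, leaving the things around it where they are.

Things in the scene. Friction and masses are not known exactly. Their poses are not given: they have to be found in the camera images.
- ballast_box: low grey sheet-steel box fixed to the bench, turned up to 0.12 rad. Origin: centre of its underside; x to the rear (hinge side), y left, z up. Inside 140 mm (x) by 170 mm (y), walls 4 mm, floor 6 mm, side and rear rims 66 mm above the bench, fixed front sill 26 mm high. On the floor lies a first course of four flat bars, level, its top 21 mm above the bench
- gate (a joint): steel plate that slides straight up in front of the sill, m: 0 is down. It starts at 0 to 0.004 in the lower notch. Lifted past 0.029 a spring pawl at its right end snaps in under the next tooth; let go, it then settles at about 0.028 and stays. Hard stop at 0.035. Takes about 6 N to lift
- gate_handle (a point): middle of the gate's bail handle: a round bar of 10 mm diameter and 68 mm length along the box's y, 44 mm in front of the gate, 46 mm above the bench when the gate is down. Free above and 40 mm free on either side; the frame turns with the box
- lid (a joint): lid hinged on the rear rim, rad: 0 is shut, 1.57 upright. It starts at 1.57 to 1.67 and stays where it is left (stiff hinge, 0.3 N m). On its inner face is a plywood pad, 22 mm thick, which fits inside the box, over a level load
- lid_hinge (a point): middle of the lid's hinge line, which runs along the box's y at the rear rim; 67 mm above the bench. Open, the lid reaches 246 mm above the bench. Midway between box and stand is an opened bench scale, a weight on its pan (125 mm high), and behind it a white scale housing that leans back, 270 mm high: carry the tamper over them or in front of them
- lid_grip (a point): middle of the steel tongue on the lid's free edge, 70 mm wide (along y), 9 mm thick, 26 mm long: 166 mm from the hinge line, centred 1.5 mm outside the plane of the hinge line. The sheet lid is 186 mm wide and reaches 158 mm from the hinge
- bar_0: piece of 15 mm thick flat steel bar, 60 mm long and 50 mm wide, tipped in loose: its foot on the first course, its upper end leaning against the left wall (box +y), front half, about 39 degrees from flat, its top edge some 4 mm above the rim. Origin: its middle; z is across its thickness. Pressed down on its upper edge, its foot slides inwards and it drops flat
- bar_1: the same, 58 mm by 52 mm, against the left wall (box +y), rear half
- bar_2: the same, 62 mm by 48 mm, against the right wall (box -y), front half
- bar_3: the same, 60 mm by 52 mm, against the right wall (box -y), rear half
- tamper: hand tamper: a smooth steel sole 72 mm (its x) by 86 mm (its y) and 12 mm thick with a square wooden handle, 28 mm by 28 mm, standing up from its middle to 150 mm above the sole's underside; 0.5 to 0.8 kg. Origin: middle of the sole's underside, z up along the handle. With its 86 mm along the box's x the sole covers one side (y half) of the box in one press; 15 to 20 N is enough
- tamper_grip (a point): point in the handle 125 mm above the sole's underside, where to hold it; the frame is the tamper's
- tamper_stand: dark steel stand, fixed, yaw up to 0.12. Origin: on the bench under its seat; x to the rear, y left, z up. The tamper leans in it 35 degrees, handle up and towards -y (right). Its sole stands on a sloping seat against a 10 mm lip at the low (-y) side; 65 to 95 mm up, the handle lies in a fork (back at -y, cheeks 37 mm apart, open to +y). To take it: 20 mm up its axis, then 60 mm out of the fork
- stand_seat (a point): point of the sloping seat on which the middle of the sole's underside rests, 41 mm above the bench; the frame is the stand's, not tilted

How it is judged (in metres and radians):
On the way, in this order (a step that is already met when the one before it is completed fails the run):
1. the front gate is raised to its upper notch and stands there on the pawl, let go (value of joint gate above 0.0255 m and contact force between the fingers and ballast_box below 0.5 N), for 0.3 s.
2. the tamper is lifted out of its stand in the gripper (distance between tamper and stand_seat above 0.1 m and contact force between the fingers and tamper above 1 N), for 0.2 s.
3. all four tipped-up bars lie flat and level on the first course, the gate up and the lid still open (z of bar_0 in the frame of ballast_box between 0.02 and 0.033 m and z of bar_1 in the frame of ballast_box between 0.02 and 0.033 m and z of bar_2 in the frame of ballast_box between 0.02 and 0.033 m and z of bar_3 in the frame of ballast_box between 0.02 and 0.033 m and value of joint gate above 0.0255 m and value of joint lid above 1 rad), for 0.3 s.
4. the tamper leans in its stand again, let go, with the lid still open (distance between tamper and stand_seat below 0.012 m and angle between tamper's own z axis and vertical between 0.52 and 0.7 rad and contact force between the fingers and tamper below 0.2 N and value of joint lid above 1 rad), for 0.3 s.
At the end, for the whole second after the job is handed in: Lid shut (within 0.03 rad); gate in its upper notch (above 25.5 mm); the middles of all four bars 20 to 33 mm above the box's underside (28.5 mm when flat); tamper at rest in its stand, middle of the sole within 12 mm of the seat point, leaning 30 to 40 degrees (value of joint lid below 0.03 rad and value of joint gate above 0.0255 m and z of bar_0 in the frame of ballast_box between 0.02 and 0.033 m and z of bar_1 in the frame of ballast_box between 0.02 and 0.033 m and z of bar_2 in the frame of ballast_box between 0.02 and 0.033 m and z of bar_3 in the frame of ballast_box between 0.02 and 0.033 m and distance between tamper and stand_seat below 0.012 m and angle between tamper's own z axis and vertical between 0.52 and 0.7 rad and linear speed of tamper below 0.01 m/s); the robot touches nothing.
It fails at once if a bar is pushed by the gripper or the arm and not by the tamper ((contact force between the fingers and bar_0 above 1 N or contact force between the fingers and bar_1 above 1 N or contact force between the fingers and bar_2 above 1 N or contact force between the fingers and bar_3 above 1 N) or (contact force between the arm and bar_0 above 1 N or contact force between the arm and bar_1 above 1 N or contact force between the arm and bar_2 above 1 N or contact force between the arm and bar_3 above 1 N)).
It fails at once if the pocket scale, the red screwdriver or the small brass weight is shifted by more than 30 mm (distance of any of pocket_scale, driver_red, brass_weight_50 from where it was at the start of the episode above 0.03 m).
It also fails if it takes over 72 s, if anything falls off the work surface, if the arm or the gripper's body presses on something with over 40 N, if the wrist force passes 120 N, or if a joint passes its speed limit or range.

## Working session

There is one attempt and no reset: what is moved stays moved. The work goes in short steps, Python scripts to look and compute and a tool call to move; the robot and the scene stay as the last step left them, time stands still between calls to the robot, and variables do not carry over. Pictures are saved under pics/ and viewed, at most 10 in all, crops included, and the job is handed in when it is done.

Besides the shell and the picture viewer there is one more tool, called after "Request:" as name(argument=value, ...) on one line, values as JSON. apply_moves: Moves the arm, as the interface text tells. Its arguments: {"type":"object","properties":{"motion":{"type":"string"}},"required":["motion"]}

```bash
ls; mkdir -p pics
python3 - <<'E'
from station import readout,cams,models
import cv2,numpy as np
s=readout.get_state();print({k:np.round(v,3).tolist() for k,v in s.items()})
ims=[]
for c in ["scene","side"]:
    im=cams.camera(c);cv2.imwrite(f"pics/{c}0.png",im)
    k=cams.get_calibration(c);print(c,{a:np.round(b,4).tolist() for a,b in k.items()})
    for n in ["ballast_box","gate_handle","lid_grip","tamper","tamper_stand","bar_0"]:
        for d in models.outline_of(n,c)[:4]:
            print(n,round(d["score"],2),np.round(d["bbox"]).tolist())
print(cams.get_calibration("wrist"))
E
```

```text
pics
{'clock': 0.0, 'joint_positions': [1.02, 0.435, 0.025, 1.574, -0.012, 1.134, -0.075], 'dq': [-0.001, -0.0, 0.0, -0.001, 0.001, -0.001, -0.001], 'tau': [0.001, -66.785, 0.986, -31.447, -0.06, 0.043, 0.0], 'ee_pos': [270.343, -562.945, 225.932], 'orientation': [0.975, 0.222, -0.0, -0.001], 'force': [-1.232, -0.488, -0.79], 'torque': [0.0, -0.009, -0.005], 'grip_force': 0.0, 'grip_width': 91.953}
scene {'K': [[535.0671, 0.0, 318.079], [0.0, 535.0671, 236.1181], [0.0, 0.0, 1.0]], 'R': [[-0.5157, -0.8567, 0.011], [-0.4226, 0.2432, -0.8731], [0.7453, -0.4549, -0.4875]], 't': [289.7364, 293.9848, 740.3503]}
ballast_box 0.69 [115.0, 173.0, 271.0, 359.0]
ballast_box 0.31 [146.0, 299.0, 183.0, 327.0]
ballast_box 0.21 [379.0, 173.0, 440.0, 246.0]
gate_handle 0.84 [157.0, 306.0, 253.0, 350.0]
lid_grip 0.65 [116.0, 177.0, 231.0, 273.0]
lid_grip 0.39 [145.0, 301.0, 182.0, 327.0]
tamper 0.96 [379.0, 172.0, 444.0, 248.0]
tamper_stand 0.9 [367.0, 199.0, 455.0, 266.0]
bar_0 0.88 [144.0, 300.0, 183.0, 327.0]
bar_0 0.8 [201.0, 258.0, 237.0, 294.0]
bar_0 0.71 [140.0, 281.0, 174.0, 304.0]
bar_0 0.71 
[... 442 characters left out ...]
9.0, 390.0, 439.0]
tamper_stand 0.6 [262.0, 187.0, 289.0, 219.0]
bar_0 0.66 [319.0, 173.0, 339.0, 196.0]
bar_0 0.64 [295.0, 171.0, 314.0, 199.0]
bar_0 0.6 [329.0, 209.0, 338.0, 212.0]
{'K': array([[371.64829954,   0.        , 320.5426874 ],
       [  0.        , 371.64829954, 239.71490645],
       [  0.        ,   0.        ,   1.        ]]), 'T_tool_cam': array([[ 2.27312238e-04, -9.58608340e-01, -2.84727937e-01,
         7.74676724e+01],
       [ 9.99999386e-01, -9.08757391e-05,  1.10430449e-03,
         7.50205658e-01],
       [-1.08447036e-03, -2.84728014e-01,  9.58607731e-01,
        -1.57768729e+02],
       [ 0.00000000e+00,  0.00000000e+00,  0.00000000e+00,
         1.00000000e+00]])}
```

Run:
```python
import cv2
a=cv2.imread("pics/scene0.png")[140:380,90:490];cv2.imwrite("pics/a.png",cv2.resize(a,(800,480),interpolation=cv2.INTER_CUBIC))
a=cv2.imread("pics/side0.png")[100:445,210:440];cv2.imwrite("pics/b.png",cv2.resize(a,(400,600),interpolation=cv2.INTER_CUBIC))
```

```text
(no output)
```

View pics/a.png

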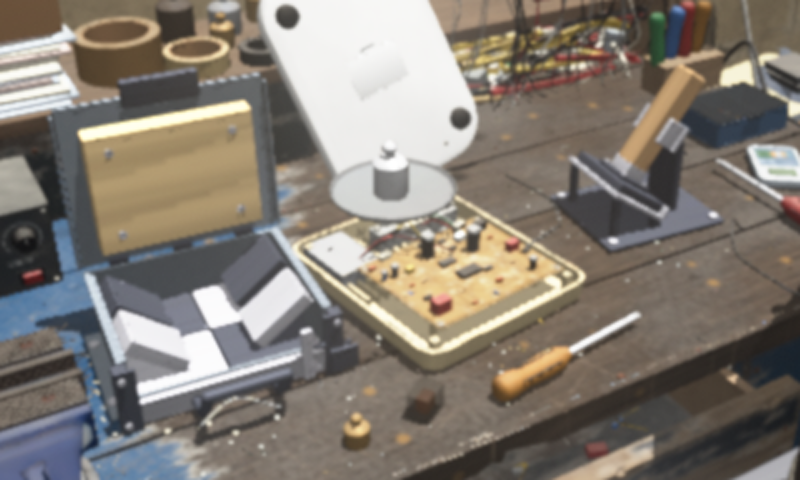

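View pics/b.png

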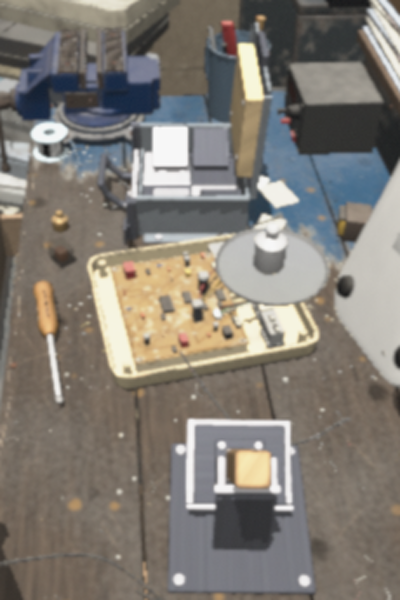

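```bash
cat > h.py <<'E'
import numpy as np, cv2
from station import readout,cams,models
from scipy.optimize import least_squares
from scipy.spatial.transform import Rotation as Ro
def proj(c,P,pose=None):
    P=np.atleast_2d(P);k=cams.get_calibration(c);K=k["K"]
    if c!="wrist":
        q=P@k["R"].T+k["t"];return np.c_[K[0,0]*q[:,0]/q[:,2]+K[0,2],K[1,1]*q[:,1]/q[:,2]+K[1,2]]
    p,o=pose;R=Ro.from_quat(o).as_matrix();q=(P-p)@R;T=k["T_tool_cam"];q=(q-T[:3,3])@T[:3,:3]
    th=np.arctan2(np.hypot(q[:,0],q[:,1]),q[:,2]);ph=np.arctan2(q[:,1],q[:,0])
    return np.c_[K[0,0]*th*np.cos(ph)+K[0,2],K[1,1]*th*np.sin(ph)+K[1,2]]
def world(v,L):
    L=np.atleast_2d(L);c,s=np.cos(v[2]),np.sin(v[2]);return np.c_[v[0]+c*L[:,0]-s*L[:,1],v[1]+s*L[:,0]+c*L[:,1],L[:,2]]
def fit(obs,v0):
    # obs: list of (cam,local,pix,pose)
    f=lambda v:np.concatenate([(proj(c,world(v,l),po)-p).ravel() for c,l,p,po in obs])
    r=least_squares(f,v0,loss="soft_l1",f_scale=2);return r.x,np.round(f(r.x).reshape(-1,2),1).tolist()
def snap(name):
    s=readout.get_state();im=cams.camera("wrist");cv2.imwrite(f"pics/{name}.png",im)
    po=(s["ee_pos"],s["orientation"]);np.savez(f"pics/{name}.npz",p=po[0],o=po[1]);return po,im
def load(name):
    d=np.load(f"pics/{name}.npz");return d["p"],d["o"]
E
python3 - <<'E'
from h import *
for c in ["scene","side"]:
    k=cams.get_calibration(c);print(c,-k["R"].T@k["t"])
S=lambda x,y:np.array([x/2+90,y/2+140]); D=lambda x,y:np.array([x/1.739+210,y/1.739+100])
hx=72
obs=[("scene",[hx,35,246],S(119,82),None),("scene",[hx,-35,246],S(197,70),None),("scene",[hx,93,225],S(50,110),None),("scene",[hx,-93,225],S(269,75),None),
("scene",[-70,-89,66],S(328,312),None),("scene",[74,-89,66],S(278,228),None),("scene",[74,89,66],S(88,270),None),
("side",[-74,-89,66],D(132,197),None),("side",[74,-89,66],D(248,197),None),("side",[-74,89,66],D(136,125),None)]
print(fit(obs,[600,300,0]))
# stand: seat frame; base plate corner visible; fit tamper grip top: handle top (150 along axis)
a=np.deg2rad(35);ax=np.array([0,-np.sin(a),np.cos(a)]);o=np.array([0,0,41.]);pr=np.array([0,np.cos(a),np.sin(a)])
T=lambda x,y,z:o+ax*z+pr*y+np.array([x,0,0])
obs=[("scene",T(0,-14,150),S(691,72),None),("scene",T(0,0,150),S(687,78),None),
("side",T(0,0,150),D(252,468),None)]
print(fit(obs,[550,-250,0]))
E
```

```text
scene [-278.0840215   513.5029016   614.39143972]
side [ 427.30764568 -592.33571814  669.26414407]
(array([ 5.19263122e+02,  2.90431812e+02, -8.02842811e-02]), [[0.9, 0.3], [2.3, -0.4], [2.2, 3.5], [-1.2, 2.6], [-1.3, -3.3], [-1.9, 0.6], [0.2, 1.0], [0.7, -0.4], [-0.8, 0.0], [1.5, -0.7]])
(array([ 582.7015908 , -320.37990938,   -2.22683762]), [[-0.1, 5.2], [1.9, -3.3], [0.5, -0.8]])
```

```bash
cat >> h.py <<'E'
def quat(xaz,tilt_axis=None,ang=0):
    "tool pointing down, tool x at world azimuth xaz (rad); then tilted about world axis"
    x=np.array([np.cos(xaz),np.sin(xaz),0]);z=np.array([0,0,-1.]);M=np.c_[x,np.cross(z,x),z]
    R=Ro.from_matrix(M)
    if tilt_axis is not None: R=Ro.from_rotvec(np.array(tilt_axis)*ang)*R
    return R
def plan(wps,start=None,per=8):
    "wps: list of (pos mm, Rotation, jaw m, nrows)"
    s=readout.get_state()
    p,R=(np.array(s["ee_pos"]),Ro.from_quat(s["orientation"])) if start is None else start
    rows=[]
    for q,Q,jaw,n in wps:
        q=np.array(q,float);dv=(R.inv()*Q).as_rotvec()
        if n is None:n=int(max(1,np.ceil(np.linalg.norm(q-p)/58),np.ceil(np.degrees(np.linalg.norm(dv))/10)))
        p0,R0=p,R
        for i in range(1,n+1):
            pt=p0+(q-p0)*i/n;Rt=R0*Ro.from_rotvec(dv*i/n)
            d=np.round(R.inv().apply(pt-p)/1000,4);w=np.round(np.degrees((R.inv()*Rt).as_rotvec()),2)
            rows.append(" ".join(f"{v:g}" for v in [*d,*w,jaw]))
            p=p+R.apply(d*1000);R=R*Ro.from_rotvec(np.radians(w))
    for i in range(0,len(rows),per):print("; ".join(rows[i:i+per]))
    return p,R
E
python3 - <<'E'
from h import *
plan([([540,-250,330],quat(np.pi/2),.09,8)])
E
```

```text
0.0473 -0.0207 -0.0129 0 0 -8.04 0.09; 0.0498 -0.014 -0.0129 0 0 -8.05 0.09; 0.0512 -0.0068 -0.0129 0 0 -8.04 0.09; 0.0516 0.0004 -0.0129 0 0 -8.04 0.09; 0.0511 0.0077 -0.0129 0 0 -8.05 0.09; 0.0495 0.0147 -0.013 0 0 -8.04 0.09; 0.047 0.0215 -0.0129 0 0.01 -8.05 0.09; 0.0435 0.0279 -0.0129 0 -0 -8.04 0.09
```

Request:
apply_moves(motion="0.0473 -0.0207 -0.013 0 0 -8.04 0.09; 0.0498 -0.014 -0.013 0 0 -8.05 0.09; 0.0512 -0.0068 -0.013 0 0 -8.04 0.09; 0.0516 0.0004 -0.013 0 0 -8.04 0.09; 0.0511 0.0077 -0.013 0 0 -8.05 0.09; 0.0495 0.0147 -0.013 0 0 -8.04 0.09; 0.047 0.0215 -0.013 0 0 -8.05 0.09; 0.0435 0.0279 -0.013 0 0 -8.04 0.09")

```text
clock: 1.7
ee_pos: [540.9, -248.7, 331.4]
orientation: [0.706, 0.709, -0.0, 0.0]
force: [0.2, 0.6, -1.3]
grip_width: 89.6
grip_force: 0.0
```

Run:
```python
from h import *
print(readout.get_state()["joint_positions"])
po,im=snap("w1");print(po)
for n in ["tamper","tamper_stand"]:
    for d in models.outline_of(n,"wrist")[:2]:
        print(n,round(d["score"],2),np.round(d["bbox"]).tolist())
d=models.outline_of("tamper_stand","wrist")
b=d[0]["bbox"] if d else [120,40,520,440]
cx,cy=(b[0]+b[2])/2,(b[1]+b[3])/2
x0=int(min(max(cx-120,0),400));y0=int(min(max(cy-100,0),300));print(x0,y0)
cv2.imwrite("pics/w1c.png",cv2.resize(im[y0:y0+200,x0:x0+240],None,fx=3,fy=3,interpolation=cv2.INTER_CUBIC))
plan([([398,300,300],quat(np.radians(85.4)),.03,None)])
```

```text
[ 0.58014791  0.34810108 -0.33777446  1.46061692  0.11634542  1.35213754
  0.2402916 ]
(array([ 540.86007016, -248.74259764,  331.36520056]), array([ 7.05569591e-01,  7.08640594e-01, -1.86548601e-05,  2.48326373e-04]))
tamper 0.67 [268.0, 116.0, 345.0, 252.0]
tamper_stand 0.58 [253.0, 101.0, 361.0, 228.0]
187 64
0.0549 -0.0142 0.0031 0 0 0.47 0.03; 0.0549 -0.0146 0.003 0 0 0.47 0.03; 0.0547 -0.015 0.0031 0 0 0.47 0.03; 0.0545 -0.0156 0.0031 0.01 0 0.47 0.03; 0.0545 -0.0159 0.003 -0 0 0.47 0.03; 0.0543 -0.0164 0.0031 -0 0 0.47 0.03; 0.0541 -0.0169 0.0031 -0 0 0.47 0.03; 0.0541 -0.0173 0.0031 0 0 0.47 0.03
0.0539 -0.0177 0.003 0 0 0.47 0.03; 0.0537 -0.0182 0.0031 0 0.01 0.47 0.03
```

View pics/w1c.png

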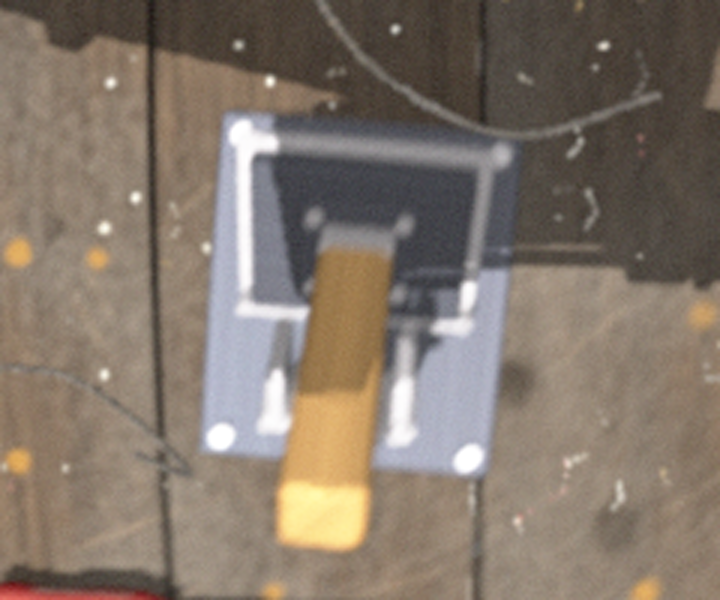

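Request:
apply_moves(motion="0.0549 -0.0142 0.003 0 0 0.47 0.03; 0.0549 -0.0146 0.003 0 0 0.47 0.03; 0.0547 -0.015 0.003 0 0 0.47 0.03; 0.0545 -0.0156 0.003 0 0 0.47 0.03; 0.0545 -0.0159 0.003 0 0 0.47 0.03; 0.0543 -0.0164 0.003 0 0 0.47 0.03; 0.0541 -0.0169 0.003 0 0 0.47 0.03; 0.0541 -0.0173 0.003 0 0 0.47 0.03")

```text
clock: 2.9
ee_pos: [426.5, 189.2, 306.5]
orientation: [0.732, 0.682, -0.0, 0.001]
force: [1.7, 0.5, 0.1]
grip_width: 30.1
grip_force: 0.0
```

Request:
apply_moves(motion="0.0539 -0.0177 0.003 0 0 0.47 0.03; 0.0537 -0.0182 0.003 0 0 0.47 0.03; 0 0 0 0 0 0 0.03")

```text
clock: 3.28
ee_pos: [396.6, 302.2, 300.4]
orientation: [0.734, 0.679, -0.0, -0.001]
force: [0.5, -1.1, 0.5]
grip_width: 29.8
grip_force: 0.0
```

```bash
cat > stand.py <<'E'
from h import *
po=load("w1");k=lambda x,y:np.array([x/3+187,y/3+64])
a=np.deg2rad(35);ax=np.array([0,-np.sin(a),np.cos(a)]);o=np.array([0,0,41.]);pr=np.array([0,np.cos(a),np.sin(a)])
T=lambda x,y,z:o+ax*z+pr*y+np.array([x,0,0])
ob=[((-14,14,150),(278,485)),((14,14,150),(370,487)),((-14,-14,150),(280,546)),((14,-14,150),(366,549))]
sb=[((-14,14),(325,250)),((14,14),(394,251))]
pl=[((-1,1),(225,112)),((1,1),(520,140)),((1,0),(487,475)),((-1,0),(205,450))]
def f(v):
    r=[proj("wrist",world(v,T(*l)),po)-k(*p) for l,p in ob]+[proj("wrist",world(v,T(*l,v[3])),po)-k(*p) for l,p in sb]
    r+=[proj("wrist",world(v,[v[4]*i,v[5] if j else v[6],4]),po)-k(*p) for (i,j),p in pl]
    S=lambda x,y:np.array([x/2+90,y/2+140]); D=lambda x,y:np.array([x/1.739+210,y/1.739+100])
    r+=[proj("scene",world(v,T(0,0,150)),None)-S(687,78),proj("side",world(v,T(0,0,150)),None)-D(252,468)]
    return np.concatenate([q.ravel() for q in r])
r=least_squares(f,[560,-300,0,20,60,60,-60],loss="soft_l1");print(np.round(r.x,3));print(np.round(f(r.x).reshape(-1,2),1).tolist())
E
python3 stand.py
python3 - <<'E'
from h import *
print(readout.get_state()["joint_positions"])
po,im=snap("w2");print(po)
for d in models.outline_of("gate_handle","wrist")[:2]: print(d["score"],d["bbox"])
cv2.imwrite("pics/w2c.png",cv2.resize(im[20:420,120:560],None,fx=1.5,fy=1.5,interpolation=cv2.INTER_CUBIC))
E
```

```text
[ 525.917 -180.796  -31.502   34.495   63.68    43.755 -106.132]
[[-0.2, -0.1], [0.6, 2.0], [-0.5, -1.2], [0.3, 0.4], [-2.4, -1.1], [-0.1, 0.7], [0.3, 0.6], [0.4, -0.5], [-0.5, -0.1], [-0.5, 0.1], [0.2, -3.8], [3.4, -1.9]]
[-0.19114061  0.24620427 -0.69274295  1.71636585  0.16371617  1.23820158
 -1.00052532]
(array([396.57916388, 302.17094062, 300.36080328]), array([ 7.34067642e-01,  6.79075866e-01, -9.30644578e-06, -8.15118590e-04]))
0.6 [321.1, 129.4, 366.9, 266.5]
```

View pics/w2c.png

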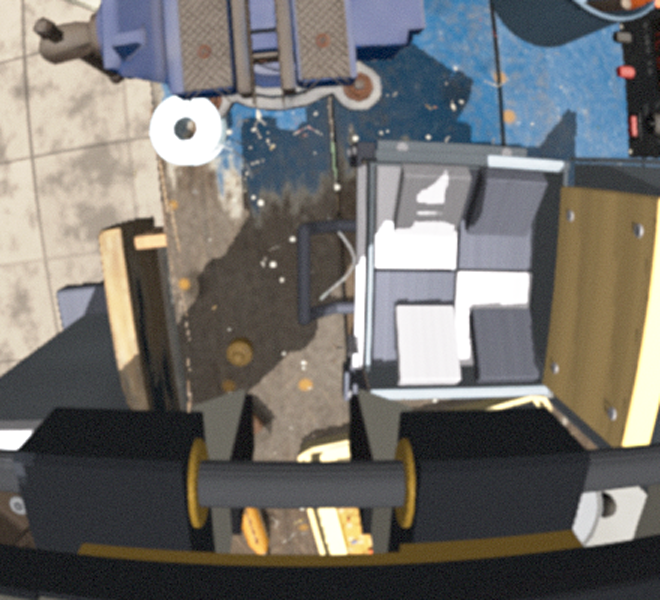

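```bash
cat > box.py <<'E'
from h import *
po=load("w2");k=lambda x,y:np.array([x/1.5+120,y/1.5+20])
S=lambda x,y:np.array([x/2+90,y/2+140]); D=lambda x,y:np.array([x/1.739+210,y/1.739+100])
hx=72
obs=[("scene",[hx,35,246],S(119,82)),("scene",[hx,-35,246],S(197,70)),("scene",[hx,93,225],S(50,110)),("scene",[hx,-93,225],S(269,75)),
("scene",[74,-89,66],S(278,228)),("scene",[74,89,66],S(88,270)),
("side",[-74,-89,66],D(132,197)),("side",[74,-89,66],D(248,197)),("side",[-74,89,66],D(136,125)),
("wrist",[70,85,66],k(562,172)),("wrist",[70,-85,66],k(545,386)),("wrist",[-70,-89,66],k(370,397)),("wrist",[-70,85,66],k(380,162))]
hb=[("wrist",[0,34,46],k(303,226)),("wrist",[0,-34,46],k(303,321)),("side",[0,0,46],np.array([270,206.]))]
def f(v):
    r=[proj(c,world(v,l),po)-p for c,l,p in obs]+[proj(c,world(v,np.array(l)-[v[3],0,0]),po)-p for c,l,p in hb]
    return np.concatenate([q.ravel() for q in r])
r=least_squares(f,[519,290,-.08,120],loss="soft_l1",f_scale=1.5);v=r.x
if __name__=="__main__":
    print(np.round(v,3));print(np.round(f(v).reshape(-1,2),1).tolist())
    h=world(v,[-v[3],0,27])[0];print(h)
    plan([(h+[0,0,70],quat(np.pi/2+v[2]),.03,None),(h,quat(np.pi/2+v[2]),.03,None)])
E
python3 box.py
```

```text
[ 5.21511e+02  2.89585e+02 -7.50000e-02  1.23058e+02]
[[0.8, -0.2], [2.0, -0.9], [2.2, 3.1], [-1.5, 2.0], [-2.2, -0.1], [0.1, 0.5], [1.9, -0.1], [0.4, 0.1], [2.2, -0.5], [-0.4, 0.4], [-2.5, 0.0], [1.7, -1.6], [-0.6, -0.0], [0.1, 2.8], [0.2, -1.5], [-0.7, -8.4]]
[398.79719398 298.78273853  27.        ]
0.0002 0 0.0508 -0 0.02 -0.12 0.03; 0.0002 0 0.0508 -0.01 0.02 -0.12 0.03; 0.0002 -0 0.0508 0 0.02 -0.12 0.03; 0.0002 -0 0.0508 -0 0.02 -0.12 0.03; 0 -0 0.035 -0 -0 -0 0.03; 0 -0 0.035 -0 -0 -0 0.03
```

Request:
apply_moves(motion="0.0002 0 0.0508 0 0.02 -0.12 0.03; 0.0002 0 0.0508 0 0.02 -0.12 0.03; 0.0002 0 0.0508 0 0.02 -0.12 0.03; 0.0002 0 0.0508 0 0.02 -0.12 0.03; 0 0 0.035 0 0 0 0.03; 0 0 0.035 0 0 0 0.03; 0 0 0 0 0 0 0.03")

```text
clock: 4.25
ee_pos: [398.3, 296.8, 25.7]
orientation: [0.734, 0.679, -0.002, 0.0]
force: [-0.8, 0.2, 0.7]
grip_width: 30.4
grip_force: 0.0
```

Request:
apply_moves(motion="0 0 0 0 0 0 0; 0 0 0 0 0 0 0; 0 0 0 0 0 0 0; 0 0 0 0 0 0 0")

```text
clock: 4.75
ee_pos: [397.8, 300.7, 28.8]
orientation: [0.732, 0.681, 0.001, -0.0]
force: [-5.8, -1.0, 7.8]
grip_width: 9.0
grip_force: 30.0
```

Request:
apply_moves(motion="0 0 -0.008 0 0 0 0; 0 0 -0.008 0 0 0 0; 0 0 -0.008 0 0 0 0; 0 0 -0.007 0 0 0 0; 0 0 0 0 0 0 0; 0 0 0 0 0 0 0")

```text
clock: 5.5
ee_pos: [397.8, 300.6, 59.1]
orientation: [0.733, 0.681, 0.001, -0.001]
force: [-5.2, 3.1, -2.3]
grip_width: 8.8
grip_force: 30.0
```

Run:
```python
from h import *
s=readout.get_state();print(s["ee_pos"],s["force"])
```

```text
[397.83577313 300.60620379  59.10980303] [-5.15952617  3.1036373  -2.34139296]
```

Request:
apply_moves(motion="0 0 -0.0015 0 0 0 0; 0 0 0 0 0 0 0")

```text
clock: 5.75
ee_pos: [397.8, 300.6, 60.6]
orientation: [0.733, 0.681, 0.0, -0.001]
force: [-5.2, 1.8, -1.7]
grip_width: 9.0
grip_force: 30.0
```

Request:
apply_moves(motion="0 0 0.003 0 0 0 0; 0 0 0.002 0 0 0 0; 0 0 0 0 0 0 0.03; 0 0 0 0 0 0 0.03; 0 0 0 0 0 0 0.03; 0 0 -0.045 0 0 0 0.03; 0 0 -0.045 0 0 0 0.03")

```text
clock: 6.62
ee_pos: [398.2, 299.9, 145.9]
orientation: [0.733, 0.681, -0.0, -0.001]
force: [0.7, 0.7, -0.6]
grip_width: 29.6
grip_force: 0.0
```

Run:
```python
from h import *
import box
s=readout.get_state();print(s["ee_pos"],s["force"])
im=cams.camera("side");a=im[150:250,230:390];c=cv2.imread("pics/side0.png")[150:250,230:390]
cv2.imwrite("pics/c.png",cv2.resize(np.vstack([c,a]),None,fx=3,fy=3,interpolation=cv2.INTER_CUBIC))
for z in (46,74): print(proj("side",world(box.v,[[-box.v[3],y,z] for y in(-34,34)])))
```

```text
[398.24731634 299.86031449 145.91164909] [ 0.70193236  0.66880934 -0.57398325]
[[268.34283455 205.85692985]
 [270.24652724 189.80199379]]
[[267.66301785 196.19498288]
 [269.63100845 180.33409617]]
```

View pics/c.png

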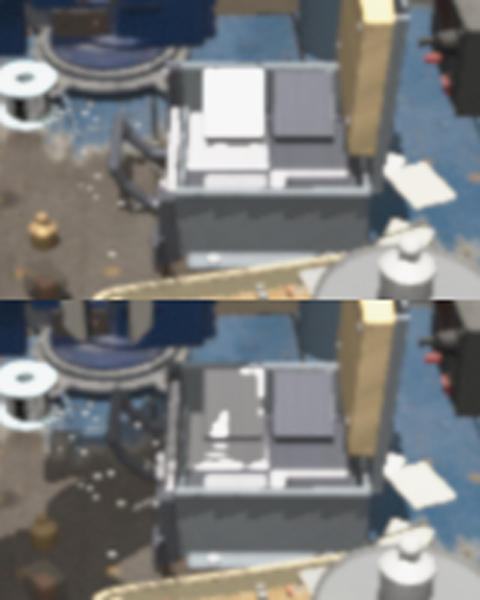

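```bash
cat >> h.py <<'E'
SV=[525.9,-180.8,-.086]
_a=np.deg2rad(35);_ax=np.array([0,-np.sin(_a),np.cos(_a)]);_pr=np.array([0,np.cos(_a),np.sin(_a)])
def TP(v,x,y,z): return world(v,np.array([0,0,41.])+_ax*z+_pr*y+np.array([x,0,0]))[0]
def TQ(v): return Ro.from_rotvec([0,0,v[2]])*quat(np.pi/2,[1,0,0],_a)
E
python3 - <<'E'
from h import *
plan([([420,240,300],quat(np.pi/2-.08),.09,None),([480,-200,310],quat(np.pi/2-.086),.09,None),(TP(SV,0,0,210),TQ(SV),.09,None)])
print(TP(SV,0,0,210))
E
```

```text
-0.02 0.0084 -0.0496 0.09 -0.11 0.13 0.09; -0.02 0.0083 -0.0495 0.09 -0.11 0.13 0.09; -0.0201 0.0084 -0.0496 0.09 -0.11 0.13 0.09; -0.0542 0.0119 -0.0012 0 -0 0.04 0.09; -0.0542 0.0119 -0.0013 0 -0 0.05 0.09; -0.0542 0.0119 -0.0012 0 -0 0.04 0.09; -0.0542 0.012 -0.0013 0 -0 0.04 0.09; -0.0542 0.012 -0.0012 0 -0 0.05 0.09
-0.0542 0.0121 -0.0013 0 -0 0.04 0.09; -0.0542 0.0121 -0.0012 0 -0 0.04 0.09; -0.0541 0.0122 -0.0013 0 -0 0.05 0.09; -0.0244 0.011 0.0242 0 8.75 -0 0.09; -0.0277 0.011 0.0203 0 8.75 -0 0.09; -0.0305 0.011 0.0158 0 8.75 -0 0.09; -0.0326 0.011 0.011 0.01 8.75 -0 0.09
[ 515.55397377 -300.80589811  213.0219293 ]
```

Request:
apply_moves(motion="-0.02 0.0084 -0.0496 0.09 -0.11 0.13 0.09; -0.02 0.0083 -0.0495 0.09 -0.11 0.13 0.09; -0.02 0.0084 -0.0496 0.09 -0.11 0.13 0.09; -0.0542 0.0119 -0.0012 0 0 0.04 0.09; -0.0542 0.0119 -0.0013 0 0 0.05 0.09; -0.0542 0.0119 -0.0012 0 0 0.04 0.09; -0.0542 0.012 -0.0013 0 0 0.04 0.09; -0.0542 0.012 -0.0012 0 0 0.05 0.09")

```text
clock: 7.68
ee_pos: [456.5, -38.5, 301.1]
orientation: [0.736, 0.677, -0.003, 0.0]
force: [1.1, -1.4, 0.5]
grip_width: 89.9
grip_force: 0.0
```

Request:
apply_moves(motion="-0.0542 0.0121 -0.0013 0 0 0.04 0.09; -0.0542 0.0121 -0.0012 0 0 0.04 0.09; -0.0541 0.0122 -0.0013 0 0 0.05 0.09; -0.0244 0.011 0.0242 0 8.75 0 0.09; -0.0277 0.011 0.0203 0 8.75 0 0.09; -0.0305 0.011 0.0158 0 8.75 0 0.09; -0.0326 0.011 0.011 0 8.75 0 0.09; 0 0 0 0 0 0 0.09")

```text
clock: 8.68
ee_pos: [510.1, -307.6, 199.3]
orientation: [0.707, 0.639, 0.218, -0.209]
force: [-0.6, 0.6, 1.2]
grip_width: 90.0
grip_force: 0.0
```

Run:
```python
from h import *
s=readout.get_state();print(s["ee_pos"],s["orientation"],TQ(SV).as_quat(),s["joint_positions"])
po,im=snap("w3")
for p in [(-14,14,150),(14,14,150),(14,-14,150),(-14,-14,150)]:
    q=proj("wrist",TP(SV,*p),po)[0];print(q);cv2.circle(im,tuple(int(x) for x in np.round(q)),2,(0,0,255),-1)
cv2.imwrite("pics/w3c.png",cv2.resize(im[180:440,160:480],None,fx=2.3,fy=2.3,interpolation=cv2.INTER_CUBIC))
```

```text
[ 510.14939595 -307.58133984  199.33356248] [ 0.70704486  0.63939117  0.21813395 -0.20900736] [ 0.70274575  0.64476696  0.22157488 -0.20329424] [ 0.94670304  0.69419867 -0.36352729  1.39574616 -0.2865359   1.43118368
  0.61244636]
[303.10078084 216.94161653]
[351.11548911 216.27897582]
[350.82232478 261.54529548]
[304.49454772 262.18118279]
```

View pics/w3c.png

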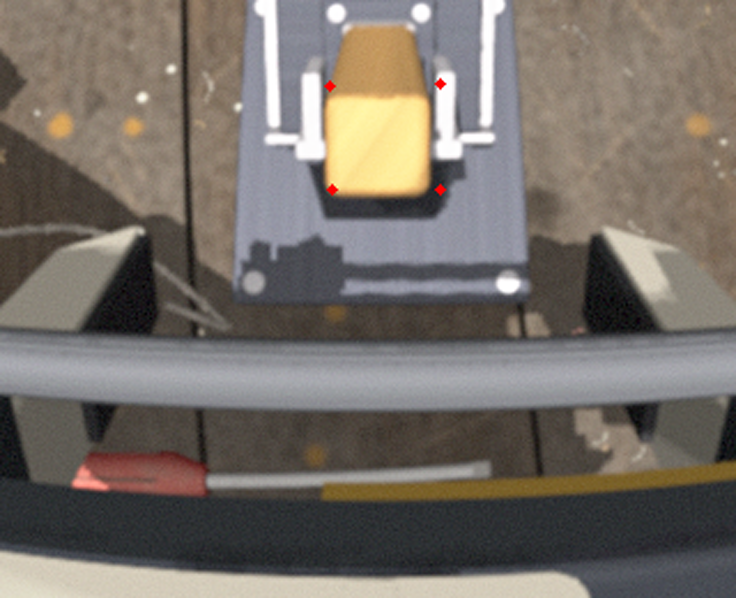

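Run:
```python
from h import *
s=readout.get_state();print(s["ee_pos"],s["orientation"],s["dq"])
po,im=snap("w4")
s=readout.get_state();print(s["ee_pos"],s["orientation"])
k=lambda x,y:np.array([x/2.3+160,y/2.3+180])
px=[k(328,95),k(430,95),k(430,194),k(328,195)]
L=[(-14,14,150),(14,14,150),(14,-14,150),(-14,-14,150)]
p3=load("w3")
def f(v):
    S=lambda x,y:np.array([x/2+90,y/2+140]); D=lambda x,y:np.array([x/1.739+210,y/1.739+100])
    p1=load("w1");k1=lambda x,y:np.array([x/3+187,y/3+64])
    ob=[((-14,14,150),(278,485)),((14,14,150),(370,487)),((14,-14,150),(366,549)),((-14,-14,150),(280,546))]
    a=[proj("wrist",v[:3]+TP(SV,*l)-TP(SV,0,0,150),p3)[0]-p for l,p in zip(L,px)]
    b=[proj("wrist",v[:3]+TP(SV,*l)-TP(SV,0,0,150),p1)[0]-k1(*p) for l,p in ob]
    c=[proj("scene",v[:3])[0]-S(687,78),proj("side",v[:3])[0]-D(252,468)]
    return np.array(a),np.array(b),np.array(c)
print("pred",TP(SV,0,0,150))
for m in ([0],[1],[2],[0,1,2]):
    r=least_squares(lambda v:np.concatenate([f(v)[i].ravel() for i in m]),TP(SV,0,0,150));print(m,r.x.round(1),[np.round(q.mean(0),1).tolist() for q in f(r.x)])
```

```text
[ 512.09317268 -304.93384959  203.54587767] [ 0.705577    0.64173102  0.21839214 -0.20651213] [-0.0441705  -0.11743774 -0.05997145  0.00564066 -0.01160861 -0.00167651
 -0.01219493]
[ 513.56483405 -303.040075    206.78143261] [ 0.70436241  0.64360704  0.21864436 -0.20454392]
pred [ 518.50998127 -266.51849865  163.87280664]
[0] [ 517.1 -264.7  151.8] [[0.0, -0.0], [-0.6, -5.2], [0.4, 1.9]]
[1] [ 518.3 -266.7  162.6] [[2.3, -2.7], [-0.0, -0.0], [1.7, -2.3]]
[2] [ 515.  -264.2  156.5] [[-3.5, -2.8], [-3.2, -4.4], [0.1, 0.0]]
[0, 1, 2] [ 517.1 -267.2  158.7] [[0.4, 0.2], [-1.0, -0.7], [1.4, -0.4]]
```

Run:
```python
from h import *
for n in ("w3","w5"):
    if n=="w5":
        print(readout.get_state()["ee_pos"],readout.get_state()["orientation"]);po,im=snap("w5");print(readout.get_state()["ee_pos"])
    else: im=cv2.imread("pics/w3.png");po=load(n)
    g=cv2.cvtColor(im,cv2.COLOR_BGR2HSV);m=((g[...,0]>12)&(g[...,0]<30)&(g[...,1]>80)&(g[...,2]>195)).astype(np.uint8)
    m[:180]=0;m[300:]=0;m[:,:260]=0;m[:,400:]=0
    nn,lab,st,ce=cv2.connectedComponentsWithStats(m);i=1+st[1:,4].argmax();print(n,st[i],ce[i],proj("wrist",TP(SV,0,0,150),po))
    print("corners pred",proj("wrist",np.array([TP(SV,*l) for l in [(-14,14,150),(14,14,150),(14,-14,150),(-14,-14,150)]]),po).round(1).tolist())
```

```text
w3 [ 302  192   45   72 2049] [323.49389946 238.72327965] [[327.41026122 239.63467931]]
corners pred [[303.1, 216.9], [351.1, 216.3], [350.8, 261.5], [304.5, 262.2]]
[ 513.56483405 -303.040075    206.78143261] [ 0.70436241  0.64360704  0.21864436 -0.20454392]
[ 514.44021164 -301.88718432  208.9529121 ]
w5 [ 297  231   44   44 1810] [318.46132597 252.67292818] [[322.29294071 250.68707714]]
corners pred [[298.7, 228.5], [345.7, 228.3], [345.0, 272.0], [299.8, 272.2]]
```

```bash
sed -i 's/^SV=.*/SV=[523.9,-182.8,-.086]/' h.py
python3 - <<'E'
from h import *
# commanded pose assumed = previous target
s=(np.array([515.55,-300.8,213.0]),TQ([0,0,-.086]))
print(TP(SV,0,0,108))
plan([(TP(SV,0,0,150),TQ(SV),.09,2),(TP(SV,0,0,108),TQ(SV),.09,3)],start=s)
E
```

```text
[ 518.57918651 -244.51731903  129.46842078]
-0.0009 -0.0009 0.0294 0 0 0 0.09; -0.0009 -0.0009 0.0293 0 0 0 0.09; 0 -0 0.014 0 0 0 0.09; 0 -0 0.014 0 0 0 0.09; 0 -0 0.014 0 0 0 0.09
```

Request:
apply_moves(motion="-0.0009 -0.0009 0.0294 0 0 0 0.09; -0.0009 -0.0009 0.0293 0 0 0 0.09; 0 0 0.014 0 0 0 0.09; 0 0 0.014 0 0 0 0.09; 0 0 0.014 0 0 0 0.09; 0 0 0 0 0 0 0.09; 0 0 0 0 0 0 0.09; 0 0 0 0 0 0 0.09")

```text
clock: 9.82
ee_pos: [516.8, -247.4, 124.9]
orientation: [0.704, 0.644, 0.219, -0.203]
force: [-0.5, 0.5, 0.1]
grip_width: 89.9
grip_force: 0.0
```

Run:
```python
from h import *
s=readout.get_state();print(s["ee_pos"],s["orientation"],s["force"],s["dq"],TQ(SV).as_quat(),TP(SV,0,0,108))
```

```text
[ 516.75523906 -247.38053481  124.93229818] [ 0.70410866  0.6443701   0.21865577 -0.20299709] [-0.52821446  0.49363424  0.0642524 ] [ 7.76665373e-05 -3.00701437e-04 -3.84451942e-04  4.13229224e-03
 -7.51787334e-04 -1.87469215e-03  5.65604104e-04] [ 0.70274575  0.64476696  0.22157488 -0.20329424] [ 518.57918651 -244.51731903  129.46842078]
```

Request:
apply_moves(motion="0.005 0.0015 -0.001 0 0 0 0.09; 0 0 0 0 0 0 0.04; 0 0 0 0 0 0 0.025; 0 0 0 0 0 0 0.01; 0 0 0 0 0 0 0; 0 0 0 0 0 0 0; 0 0 0 0 0 0 0; 0 0 0 0 0 0 0")

```text
clock: 10.82
ee_pos: [518.2, -243.4, 128.3]
orientation: [0.704, 0.644, 0.219, -0.204]
force: [-1.3, 0.1, -0.3]
grip_width: 28.1
grip_force: 30.0
```

Run:
```python
from h import *
s=readout.get_state();print(s["ee_pos"],s["orientation"],s["force"],s["dq"].round(4),s["joint_positions"])
```

```text
[ 518.2237232  -243.38363601  128.31887309] [ 0.70392232  0.64445     0.21850874 -0.20354727] [-1.25839268  0.14433308 -0.33468413] [-0.0015 -0.0026  0.002   0.0009 -0.0017 -0.0009 -0.0024] [ 0.89966159  0.70882097 -0.3898436   1.573731   -0.30006683  1.21063429
  0.62248864]
```

```bash
cat >> h.py <<'E'
G=(np.array([518.2,-243.4,128.3]),Ro.from_quat([.70392,.64445,.21851,-.20355]))
E
python3 - <<'E'
from h import *
from box import v
print(v)
p,R=G;z=R.as_matrix()[:,2];x=R.as_matrix()[:,0]
a=p-25*z;b=a+70*x
up=quat(np.pi/2+SV[2])
bq=quat(np.pi+v[2])
t=world(v,[-3,43,240])[0];print(t)
e=plan([(a,R,0,2),(b,R,0,2),([480,-170,300],up,0,4)],start=G)
print()
e=plan([([430,-60,300],quat(np.radians(105)),0,None),([440,170,300],quat(np.radians(145)),0,None),(t,bq,0,None)],start=e);print(e[0])
E
```

```text
[ 5.21514672e+02  2.89515599e+02 -7.47763358e-02  1.23113236e+02]
[521.7354423  332.61955798 240.        ]
-0 -0 -0.0125 0 0 0 0; -0 -0 -0.0125 0 0 0 0; 0.035 -0 0 0 0 0 0; 0.035 0 0 0 0 0 0; 0.0213 -0.0113 -0.019 -0.07 -8.69 -0.03 0; 0.0181 -0.0113 -0.0221 -0.06 -8.68 -0.03 0; 0.0147 -0.0112 -0.0245 -0.07 -8.69 -0.03 0; 0.0107 -0.0112 -0.0265 -0.06 -8.69 -0.03 0

0.0351 -0.0198 0 -0 -0 -6.64 0; 0.0372 -0.0155 0 -0 -0 -6.65 0; 0.0387 -0.0112 0 -0 -0 -6.64 0; 0.0549 0.0173 0 -0 -0 -10 0; 0.0511 0.0266 0 -0 -0 -10 0; 0.0456 0.035 0 -0 -0 -10 0; 0.0389 0.0424 0 -0 -0 -10 0; 0.0066 0.045 0.015 -0 -0 -7.68 0
0.0005 0.0455 0.015 -0 -0 -7.68 0; -0.0056 0.0452 0.015 -0 -0 -7.67 0; -0.0116 0.044 0.015 -0 -0 -7.68 0
[521.77740968 332.60879864 240.01390404]
```

Request:
apply_moves(motion="0 0 -0.0125 0 0 0 0; 0 0 -0.0125 0 0 0 0; 0.035 0 0 0 0 0 0; 0.035 0 0 0 0 0 0; 0.0213 -0.0113 -0.019 -0.07 -8.69 -0.03 0; 0.0181 -0.0113 -0.0221 -0.06 -8.68 -0.03 0; 0.0147 -0.0112 -0.0245 -0.07 -8.69 -0.03 0; 0.0107 -0.0112 -0.0265 -0.06 -8.69 -0.03 0")

```text
clock: 11.82
ee_pos: [479.6, -170.0, 302.2]
orientation: [0.737, 0.676, -0.001, 0.002]
force: [0.2, 0.6, -7.7]
grip_width: 27.8
grip_force: 30.0
```

Request:
apply_moves(motion="0.0351 -0.0198 0 0 0 -6.64 0; 0.0372 -0.0155 0 0 0 -6.65 0; 0.0387 -0.0112 0 0 0 -6.64 0; 0.0549 0.0173 0 0 0 -10 0; 0.0511 0.0266 0 0 0 -10 0; 0.0456 0.035 0 0 0 -10 0; 0.0389 0.0424 0 0 0 -10 0; 0.0066 0.045 0.015 0 0 -7.68 0")

```text
clock: 12.82
ee_pos: [459.7, 213.7, 286.7]
orientation: [0.233, 0.972, 0.001, 0.001]
force: [0.7, -0.1, -7.4]
grip_width: 27.9
grip_force: 30.0
```

Request:
apply_moves(motion="0.0005 0.0455 0.015 0 0 -7.68 0; -0.0056 0.0452 0.015 0 0 -7.67 0; -0.0116 0.044 0.015 0 0 -7.68 0; 0 0 0 0 0 0 0; 0 0 0 0 0 0 0; 0 0 0 0 0 0 0")

```text
clock: 13.58
ee_pos: [522.2, 331.3, 240.7]
orientation: [0.039, 0.999, -0.0, 0.001]
force: [-0.6, 0.4, -7.1]
grip_width: 27.8
grip_force: 30.0
```

Run:
```python
from h import *
from box import v
s=readout.get_state();print(s["ee_pos"],Ro.from_quat(s["orientation"]).as_matrix().round(3).tolist(),s["joint_positions"],s["force"])
im=np.hstack([cams.camera("scene")[150:400,80:340],cams.camera("side")[60:310,220:440]])
cv2.imwrite("pics/d.png",cv2.resize(im,None,fx=1.65,fy=1.65,interpolation=cv2.INTER_CUBIC))
b=quat(np.pi+v[2]);print(b.as_matrix().round(3).tolist())
t=world(v,[-3,43,240])[0]
plan([(t,b,0,2)])
```

```text
[522.21393982 331.27319461 240.70988393] [[-0.997, 0.077, 0.001], [0.077, 0.997, -0.001], [-0.001, -0.001, -1.0]] [-0.13847427  0.53435963 -0.79411205  1.52276263  0.39437193  1.25021445
  0.50555997] [-0.56255523  0.38426881 -7.06738231]
[[-0.997, 0.073, 0.0], [0.073, 0.997, 0.0], [0.0, 0.0, -1.0]]
0.001 0.0005 0.0004 -0.01 0.04 -0.11 0; 0.001 0.0005 0.0004 -0.01 0.05 -0.12 0
```

View pics/d.png

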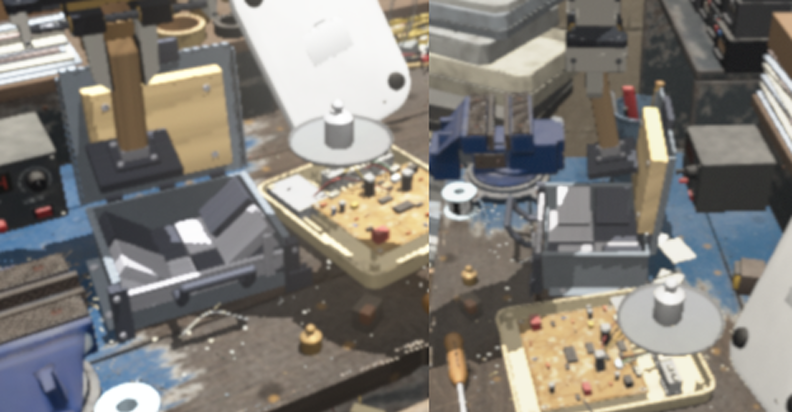

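Request:
apply_moves(motion="0.001 0.0005 0.025 0 0 -0.1 0; 0.001 0.0005 0.025 0 0 -0.1 0; 0 0 0.01 0 0 0 0; 0 0 0.01 0 0 0 0; 0 0 0.01 0 0 0 0; 0 0 0.01 0 0 0 0; 0 0 0 0 0 0 0")

```text
clock: 14.55
ee_pos: [520.0, 333.7, 149.5]
orientation: [0.036, 0.999, -0.0, -0.0]
force: [-0.0, -0.6, -7.4]
grip_width: 28.1
grip_force: 30.0
```

Request:
apply_moves(motion="0 0 0.003 0 0 0 0; 0 0 0.003 0 0 0 0; 0 0 0 0 0 0 0")

```text
clock: 14.92
ee_pos: [522.9, 333.9, 147.9]
orientation: [0.037, 0.999, 0.001, 0.003]
force: [1.1, -6.9, 19.9]
grip_width: 28.1
grip_force: 30.0
```

Request:
apply_moves(motion="0 0 0.001 0 0 0 0; 0 0 0 0 0 0 0; 0 0 -0.035 0 0 0 0; 0 0 -0.035 0 0 0 0; 0 -0.043 0 0 0 0 0; 0 -0.043 0 0 0 0 0; 0 0 0 0 0 0 0; 0 0 0 0 0 0 0")

```text
clock: 15.92
ee_pos: [513.9, 248.5, 213.4]
orientation: [0.036, 0.999, 0.0, 0.0]
force: [-1.0, -0.3, -7.3]
grip_width: 27.9
grip_force: 30.0
```

Run:
```python
from h import *
from box import v
s=readout.get_state();print(s["ee_pos"],s["orientation"],s["force"])
t=world(v,[-3,-43,215])[0];print(t)
im=np.hstack([cams.camera("scene")[200:400,100:320],cams.camera("side")[100:300,230:430]])
cv2.imwrite("pics/e.png",cv2.resize(im,None,fx=1.9,fy=1.9,interpolation=cv2.INTER_CUBIC))
plan([(t,quat(np.pi+v[2]),0,2)])
```

```text
[513.86775667 248.4746967  213.35901598] [3.57223951e-02 9.99361586e-01 4.23869833e-04 3.89616403e-04] [-1.0250999  -0.26493541 -7.26846867]
[514.07843895 246.97134352 215.        ]
-0.0003 -0.0012 -0.0009 0.03 0.01 0.09 0; -0.0003 -0.0012 -0.0008 0.04 0.01 0.08 0
```

View pics/e.png

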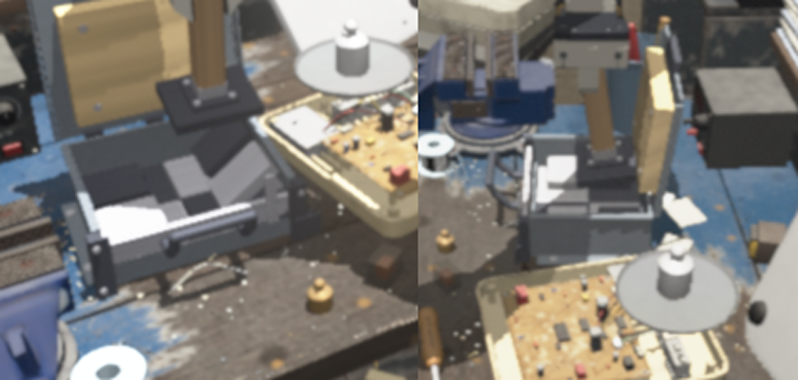

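Request:
apply_moves(motion="-0.0005 -0.0015 0.013 0 0 0.1 0; -0.0005 -0.001 0.013 0 0 0 0; 0 0 0.01 0 0 0 0; 0 0 0.01 0 0 0 0; 0 0 0.01 0 0 0 0; 0 0 0.01 0 0 0 0; 0 0 0.004 0 0 0 0; 0 0 0 0 0 0 0")

```text
clock: 17.02
ee_pos: [521.5, 254.2, 150.9]
orientation: [0.035, 0.999, 0.007, 0.009]
force: [5.9, 10.1, 37.8]
grip_width: 31.0
grip_force: 29.3
```

Run:
```python
from h import *
s=readout.get_state();print(s["ee_pos"],s["force"],s["dq"].round(3))
```

```text
[521.52607017 254.1773089  150.90937496] [ 5.9146431  10.14729972 37.81987722] [ 0.001 -0.003  0.003 -0.001 -0.002  0.002  0.001]
```

Request:
apply_moves(motion="0 0 -0.03 0 0 0 0; 0 0 -0.04 0 0 0 0; 0 0.045 0 0 0 0 0; 0 0.04 0 0 0 0 0; 0 0 -0.02 0 0 0 0; 0 0 0 0 0 0 0; 0 0 0 0 0 0 0")

```text
clock: 17.9
ee_pos: [520.9, 329.2, 231.8]
orientation: [0.037, 0.999, -0.001, -0.0]
force: [-0.4, -0.8, -7.8]
grip_width: 28.1
grip_force: 30.0
```

Run:
```python
from h import *
s=readout.get_state();print(s["ee_pos"],s["orientation"],s["force"])
im=np.hstack([cams.camera("scene")[200:400,100:320],cams.camera("side")[100:300,230:430]])
cv2.imwrite("pics/f.png",cv2.resize(im,None,fx=1.9,fy=1.9,interpolation=cv2.INTER_CUBIC))
```

```text
[520.89646831 329.20715624 231.79014082] [ 3.69475764e-02  9.99316924e-01 -7.17378988e-04 -2.19069051e-04] [-0.39107812 -0.84575669 -7.80388882]
```

View pics/f.png

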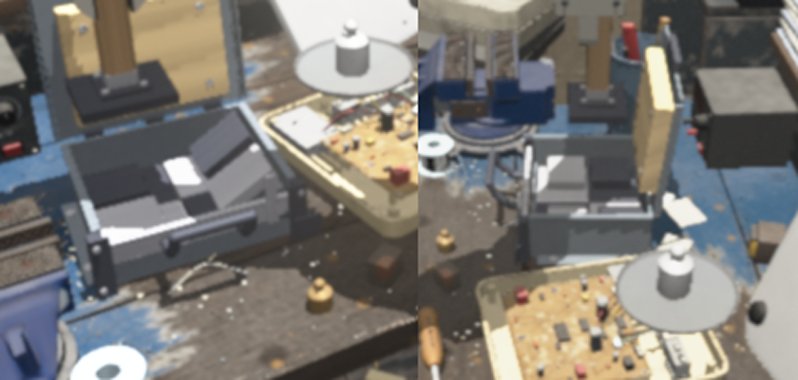

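```bash
cat > hand.py <<'E'
from h import *
def sole():
    st=readout.get_state();po=(np.array(st["ee_pos"]),Ro.from_quat(st["orientation"]))
    ob={}
    for c in("scene","side"):
        cv2.imwrite(f"pics/hand_{c}.png",cams.camera(c))
        d=models.outline_of("tamper",c)
        if d: ob[c]=d[0];print(c,d[0]["score"],np.round(d[0]["bbox"]))
    # free: s, dx,dy(sole offset tool), tilt rx, ry ; match region outline bottom part
    C=np.array([[i*43,j*36,h] for i in(-1,1) for j in(-1,1) for h in(0,12)],float) #tool x<->tamper y(86), tool y<->72
    def pts(s): return po[0]+po[1].apply(np.c_[C[:,0],C[:,1],s-19+19-C[:,2]])
    for s in range(70,125,6):
        out=[]
        for c,d in ob.items():
            q=proj(c,pts(s));b=d["bbox"];out+=[round(q[:,0].min()-b[0],1),round(q[:,0].max()-b[2],1),round(q[:,1].max()-b[3],1)]
        print(s,out)
sole()
E
python3 hand.py
```

```text
scene 0.8 [134. 166. 195. 268.]
side 0.92 [310. 108. 339. 164.]
70 [np.float64(2.2), np.float64(-2.5), np.float64(-7.0), np.float64(-9.8), np.float64(-0.9), np.float64(-8.9)]
76 [np.float64(2.7), np.float64(-2.1), np.float64(-3.8), np.float64(-9.8), np.float64(-1.0), np.float64(-6.6)]
82 [np.float64(3.2), np.float64(-1.7), np.float64(-0.7), np.float64(-9.8), np.float64(-1.1), np.float64(-4.3)]
88 [np.float64(3.8), np.float64(-1.4), np.float64(2.5), np.float64(-9.7), np.float64(-1.2), np.float64(-2.1)]
94 [np.float64(4.3), np.float64(-1.0), np.float64(5.6), np.float64(-9.7), np.float64(-1.3), np.float64(0.2)]
100 [np.float64(4.9), np.float64(-0.6), np.float64(8.7), np.float64(-9.7), np.float64(-1.5), np.float64(2.4)]
106 [np.float64(5.4), np.float64(-0.2), np.float64(11.8), np.float64(-9.7), np.float64(-1.6), np.float64(4.6)]
112 [np.float64(5.9), np.float64(0.1), np.float64(14.9), np.float64(-9.6), np.float64(-1.7), np.float64(6.9)]
118 [np.float64(6.4), np.float64(0.5), np.float64(17.9), np.float64(-9.6), np.float64(-1.8), np.float64(9.0)]
124 [np.float64(7.0), np.float64(0.9), np.float64(20.9), np.float64(-9.6), np.float64(-1.9), np.float64(11.2)]
```

```bash
sed -i 's/i\*43,j\*36,h/i*A,j*B,h/; s/^def sole():/def sole(A=43,B=36):/; s/^sole()$/sole(36,43)/' hand.py; python3 hand.py
python3 - <<'E'
from h import *
ims=[]
for c,(x,y) in dict(scene=(95,160),side=(265,90)).items():
    im=cv2.imread(f"pics/hand_{c}.png");ims.append(im[y:y+150,x:x+130])
cv2.imwrite("pics/g.png",cv2.resize(np.hstack(ims),None,fx=3,fy=3,interpolation=cv2.INTER_CUBIC))
E
```

```text
scene 0.73 [148. 304. 187. 324.]
side 0.94 [310. 108. 341. 165.]
70 [np.float64(-15.5), np.float64(7.8), np.float64(-64.9), np.float64(-7.3), np.float64(-5.8), np.float64(-8.5)]
76 [np.float64(-14.9), np.float64(8.2), np.float64(-61.7), np.float64(-7.3), np.float64(-5.9), np.float64(-6.1)]
82 [np.float64(-14.4), np.float64(8.6), np.float64(-58.5), np.float64(-7.3), np.float64(-6.0), np.float64(-3.9)]
88 [np.float64(-13.8), np.float64(8.9), np.float64(-55.4), np.float64(-7.3), np.float64(-6.1), np.float64(-1.6)]
94 [np.float64(-13.3), np.float64(9.3), np.float64(-52.3), np.float64(-7.3), np.float64(-6.2), np.float64(0.7)]
100 [np.float64(-12.7), np.float64(9.6), np.float64(-49.2), np.float64(-7.3), np.float64(-6.3), np.float64(2.9)]
106 [np.float64(-12.2), np.float64(10.0), np.float64(-46.1), np.float64(-7.3), np.float64(-6.4), np.float64(5.2)]
112 [np.float64(-11.6), np.float64(10.4), np.float64(-43.0), np.float64(-7.2), np.float64(-6.5), np.float64(7.4)]
118 [np.float64(-11.1), np.float64(10.7), np.float64(-40.0), np.float64(-7.2), np.float64(-6.6), np.float64(9.6)]
124 [np.float64(-10.5), np.float64(11.1), np.float64(-36.9), np.float64(-7.2), np.float64(-6.7), np.float64(11.7)]
```

View pics/g.png

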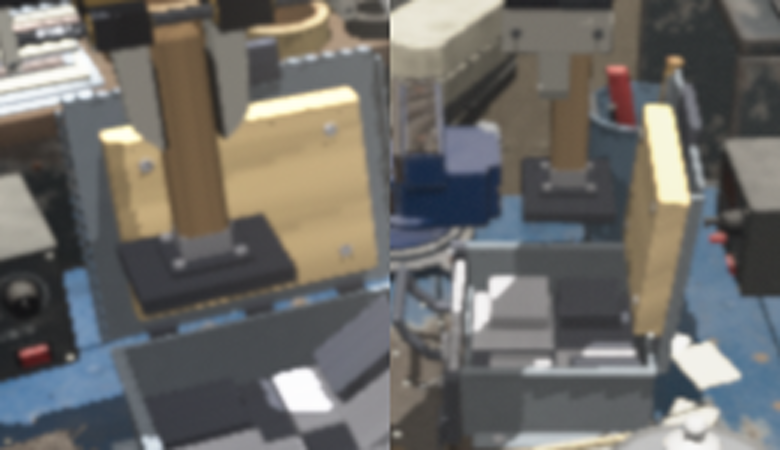

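Run:
```python
from h import *
from box import v as bv
s=readout.get_state();print("tcp",s["ee_pos"].round(1))
S=lambda x,y:np.array([x/3+95,y/3+160]);D=lambda x,y:np.array([(x-390)/3+265,y/3+90])
# local corner (sx,sy,h): box x front=-1, y left=+1
ob=[("scene",(-1,1,12),S(118,250)),("scene",(-1,-1,0),S(297,282)),("scene",(-1,-1,12),S(297,265)),("scene",(-1,1,0),S(143,315)),("scene",(-1,1,12),S(140,297)),("scene",(1,1,12),S(118,250)),("scene",(1,-1,12),S(262,215)),
("side",(-1,-1,0),D(522,217)),("side",(1,-1,0),D(614,216)),("side",(-1,1,12),D(527,160)),("side",(1,1,12),D(606,158)),("side",(-1,-1,12),D(521,203)),("side",(1,-1,12),D(614,200))][1:]
def f(u):
    r=[]
    for c,(i,j,h),p in ob: r.append(proj(c,world([u[0],u[1],u[5]],[[i*u[3],j*u[4],u[2]+h]]))[0]-p)
    return np.concatenate(r)
r=least_squares(f,[525,330,130,36,43,bv[2]],loss="soft_l1");print(r.x.round(2));print(f(r.x).reshape(-1,2).round(1).tolist())
for A,B in((36,43),(43,36)):
    g=lambda w:f([*w[:3],A,B,w[3]]);q=least_squares(g,[525,330,130,bv[2]],loss="soft_l1");print(A,B,q.x.round(2),q.cost)
```

```text
tcp [520.9 330.2 232.9]
[ 5.3256e+02  3.2828e+02  1.4280e+02  3.4220e+01  4.1680e+01 -7.0000e-02]
[[-0.8, -0.0], [-1.5, -0.5], [0.3, 0.4], [0.2, 0.2], [-0.2, -2.9], [-0.1, -1.3], [0.1, 1.6], [-0.9, 2.1], [-1.6, -1.5], [0.2, -0.6], [0.5, 1.7], [-0.7, 2.9]]
36 43 [ 5.3246e+02  3.2826e+02  1.4346e+02 -7.0000e-02] 14.649234395193615
43 36 [ 5.3468e+02  3.2776e+02  1.4466e+02 -4.0000e-02] 46.54693231897623
```

Run:
```python
from h import *
from box import v
b=quat(np.pi+v[2])
f=lambda x,y,z:world(v,[x,y,z])[0]
plan([(f(-36,-37,225),b,0,3),(f(-36,-37,165),b,0,2),(f(-36,-37,129),b,0,4)])
print(f(-36,-37,129),f(0,-37,129))
```

```text
Traceback (most recent call last):
  File "box.py", line 13, in <module>
    r=least_squares(f,[519,290,-.08,120],loss="soft_l1",f_scale=1.5);v=r.x
  File "box.py", line 11, in f
    r=[proj(c,world(v,l),po)-p for c,l,p in obs]+[proj(c,world(v,np.array(l)-[v[3],0,0]),po)-p for c,l,p in hb]
       ~~~~^^^^^^^^^^^^^^^^^
  File "h.py", line 6, in proj
    P=np.atleast_2d(P);k=cams.get_calibration(c);K=k["K"]
                         ~~~~~~~~~~~~~~~~~~~~^^^
ValueError: time passes only in moves, steps and waits
```

```bash
cat >> h.py <<'E'
BV=np.array([521.5,289.5,-.0748])
import functools
_c=functools.lru_cache(None)(cams.get_calibration)
class _C:
    camera=staticmethod(cams.camera);get_calibration=staticmethod(_c)
cams=_C
E
cat > p1.py <<'E'
from h import *
b=quat(np.pi+BV[2])
f=lambda x,y,z:world(BV,[x,y,z])[0]
plan([(f(-36,-37,225),b,0,3),(f(-36,-37,165),b,0,2),(f(-36,-37,129),b,0,4)],start=(np.array([520.9,330.2,232.9]),b))
print(f(-36,-37,129),f(0,-37,129))
E
python3 p1.py
```

```text
0.0108 -0.0258 0.0026 0 0 0 0; 0.0108 -0.0259 0.0027 0 0 0 0; 0.0108 -0.0258 0.0026 0 0 0 0; -0 -0 0.03 0 0 0 0; -0 -0 0.03 0 0 -0 0; -0 -0 0.009 0 0 0 0; -0 -0 0.009 0 0 0 0; -0 -0 0.009 0 0 -0 0
-0 -0 0.009 0 0 -0 0
[482.83564386 255.29374964 129.        ] [518.73498008 252.60345999 129.        ]
```

Request:
apply_moves(motion="0.0108 -0.0258 0.0026 0 0 0 0; 0.0108 -0.0259 0.0027 0 0 0 0; 0.0108 -0.0258 0.0026 0 0 0 0; 0 0 0.03 0 0 0 0; 0 0 0.03 0 0 0 0; 0 0 0 0 0 0 0; 0 0 0 0 0 0 0")

```text
clock: 19.27
ee_pos: [483.3, 256.1, 166.3]
orientation: [0.036, 0.999, 0.001, 0.001]
force: [-0.1, 0.7, -7.9]
grip_width: 28.2
grip_force: 30.0
```

Request:
apply_moves(motion="0 0 0.009 0 0 0 0; 0 0 0.009 0 0 0 0; 0 0 0 0 0 0 0")

```text
clock: 19.65
ee_pos: [482.4, 254.9, 146.2]
orientation: [0.036, 0.999, -0.001, -0.001]
force: [0.6, -0.2, -7.3]
grip_width: 28.0
grip_force: 30.0
```

Request:
apply_moves(motion="0 0 0.008 0 0 0 0; 0 0 0.007 0 0 0 0; 0 0 0 0 0 0 0; 0 0 0 0 0 0 0")

```text
clock: 20.15
ee_pos: [482.9, 255.4, 132.1]
orientation: [0.036, 0.999, 0.0, 0.0]
force: [-0.2, -0.3, -7.5]
grip_width: 27.7
grip_force: 30.0
```

Request:
apply_moves(motion="0 0 0.004 0 0 0 0; 0 0 0.003 0 0 0 0; 0 0 0 0 0 0 0")

```text
clock: 20.52
ee_pos: [483.3, 256.2, 127.2]
orientation: [0.036, 0.999, 0.0, 0.001]
force: [-6.3, -3.9, 16.4]
grip_width: 28.2
grip_force: 30.0
```

Request:
apply_moves(motion="0 0 0.002 0 0 0 0; 0 0 0.002 0 0 0 0; 0 0 0 0 0 0 0")

```text
clock: 20.9
ee_pos: [484.3, 257.1, 125.7]
orientation: [0.036, 0.999, 0.001, 0.003]
force: [-10.2, -7.0, 39.5]
grip_width: 27.9
grip_force: 30.0
```

Request:
apply_moves(motion="0 0 -0.035 0 0 0 0; 0 0 -0.03 0 0 0 0; -0.018 0 0 0 0 0 0; -0.018 0 0 0 0 0 0; 0 0 0.015 0 0 0 0; 0 0 0.012 0 0 0 0; 0 0 0 0 0 0 0; 0 0 0 0 0 0 0")

```text
clock: 21.9
ee_pos: [518.5, 253.0, 159.0]
orientation: [0.036, 0.999, -0.0, -0.0]
force: [-0.5, -0.1, -6.9]
grip_width: 27.8
grip_force: 30.0
```

Request:
apply_moves(motion="0 0 0.009 0 0 0 0; 0 0 0.009 0 0 0 0; 0 0 0.009 0 0 0 0; 0 0 0 0 0 0 0; 0 0 0 0 0 0 0")

```text
clock: 22.52
ee_pos: [518.9, 252.8, 132.2]
orientation: [0.036, 0.999, 0.0, 0.0]
force: [0.0, 0.2, -7.4]
grip_width: 28.1
grip_force: 30.0
```

Request:
apply_moves(motion="0 0 0.004 0 0 0 0; 0 0 0.004 0 0 0 0; 0 0 0.002 0 0 0 0; 0 0 0 0 0 0 0")

```text
clock: 23.02
ee_pos: [519.0, 254.2, 125.8]
orientation: [0.036, 0.999, 0.0, 0.002]
force: [-11.0, -5.0, 28.9]
grip_width: 27.4
grip_force: 30.1
```

Request:
apply_moves(motion="0 0 -0.05 0 0 0 0; 0 0 -0.05 0 0 0 0; 0 0.04 0 0 0 0 0; 0 0.04 0 0 0 0 0; 0 0 0 0 0 0 0; 0 0 0 0 0 0 0; 0 0 0 0 0 0 0")

```text
clock: 23.9
ee_pos: [524.9, 331.2, 221.7]
orientation: [0.037, 0.999, -0.001, 0.0]
force: [0.4, -0.0, -6.9]
grip_width: 27.7
grip_force: 30.0
```

```bash
cat > bars.py <<'E'
from h import *
b0=BV
for c in("scene","side"):
    cv2.imwrite(f"pics/bars_{c}.png",cams.camera(c))
    for d in models.outline_of("bar_0",c)[:6]:
        b=d["bbox"];m=d["region"];ys,xs=np.nonzero(m);print(c,round(d["score"],2),np.round(b).tolist(),"area",m.sum(),"cen",xs.mean().round(1),ys.mean().round(1))
    for (x,y) in((35,55),(-35,55),(35,-55),(-35,-55)):
        L=np.array([[x+i*25,y+j*30,36] for i in(-1,1) for j in(-1,1)]);q=proj(c,world(BV,L));print("  flat pred",x,y,q.min(0).round(),q.max(0).round())
E
python3 bars.py
```

```text
scene 0.93 [149.0, 304.0, 186.0, 326.0] area 563 cen 169.6 314.4
scene 0.88 [207.0, 287.0, 243.0, 311.0] area 493 cen 224.2 299.0
scene 0.86 [199.0, 271.0, 240.0, 297.0] area 626 cen 216.5 283.0
scene 0.63 [148.0, 287.0, 179.0, 312.0] area 568 cen 161.0 297.9
scene 0.6 [113.0, 175.0, 231.0, 273.0] area 5721 cen 178.5 219.3
  flat pred 35 55 [140. 284.] [179. 307.]
  flat pred -35 55 [148. 304.] [189. 329.]
  flat pred 35 -55 [199. 271.] [237. 291.]
  flat pred -35 -55 [209. 289.] [250. 312.]
side 0.74 [296.0, 181.0, 319.0, 202.0] area 324 cen 307.2 190.8
side 0.48 [326.0, 204.0, 345.0, 211.0] area 115 cen 333.8 208.9
side 0.3 [310.0, 112.0, 338.0, 166.0] area 1012 cen 324.7 148.0
  flat pred 35 55 [323. 182.] [343. 196.]
  flat pred -35 55 [295. 182.] [315. 195.]
  flat pred 35 -55 [324. 207.] [346. 223.]
  flat pred -35 -55 [294. 207.] [316. 223.]
```

```bash
cat > hand2.py <<'E'
from h import *
from scipy.optimize import minimize
st=readout.get_state();p=np.array(st["ee_pos"]);R=Ro.from_quat(st["orientation"]);po=(p,st["orientation"])
print(p.round(1),st["force"].round(1))
ms={}
for c in("wrist","scene","side"):
    cv2.imwrite(f"pics/h2_{c}.png",cams.camera(c));d=models.outline_of("tamper",c)
    for e in d[:2]: print(c,round(e["score"],2),np.round(e["bbox"]).tolist())
    if d: ms[c]=max(d[:3],key=lambda e:e["region"].sum() if e["score"]>.4 else 0)["region"].astype(np.uint8)
def box3(x,y,z0,z1):return np.array([[i*x,j*y,k] for i in(-1,1) for j in(-1,1) for k in(z0,z1)],float)
sole=box3(36,43,0,12);E=np.linspace
def w(P,s,dx,th):
    # tamper local (a along tool x, b along tool y, z up) -> world; rotate about grasp point
    q=np.c_[P[:,0]+dx,P[:,1],s+19-P[:,2]]  # z in tool rel. to grasp point (19 behind tcp)
    q=Ro.from_rotvec([0,th,0]).apply(q);q[:,2]-=19
    return p+R.apply(q)
def render(c,s,dx,th):
    m=np.zeros((480,640),np.uint8)
    for P in(sole,*[box3(14,14,a,b) for a,b in zip(E(12,s,5)[:-1],E(12,s,5)[1:])]):
        cv2.fillConvexPoly(m,cv2.convexHull((proj(c,w(P,s,dx,th),po)*16).astype(np.int32)),1,shift=4)
    return m
def cost(u):
    t=0
    for c in ms:
        if c=="wrist":continue
        m=ms[c].copy();r=int(proj(c,p,po)[0,1]);m[:r+2]=0;g=render(c,*u);g[:r+2]=0
        t+=1-(m&g).sum()/max(1,(m|g).sum())
    return t
if __name__=="__main__":
    best=min(((cost((s,dx,t)),s,dx,t) for s in range(82,106,4) for dx in(-10,-5,0,5,10) for t in(-.15,-.1,-.05,0,.05,.1)))
    r=minimize(cost,best[1:],method="Nelder-Mead",options=dict(initial_simplex=np.array(best[1:])+np.array([[0,0,0],[3,0,0],[0,4,0],[0,0,.05]])));print(best,r.x.round(3),r.fun)
    for t in(-.15,-.1,-.05,0,.05):
        q=minimize(lambda u:cost((u[0],u[1],t)),[r.x[0],r.x[1]],method="Nelder-Mead");print(t,q.x.round(1),round(q.fun,3))
    if "wrist" in ms:
        g=render("wrist",*r.x);m=ms["wrist"]
        for n,a in(("mask",m),("rend",g)):
            ys,xs=np.nonzero(a);print(n,xs.min(),xs.max(),ys.min(),ys.max())
E
python3 hand2.py
```

```text
[524.9 331.8 222.1] [-0.1 -0.3 -8. ]
wrist 0.97 [256.0, 208.0, 388.0, 390.0]
scene 0.8 [133.0, 172.0, 196.0, 273.0]
side 0.97 [309.0, 113.0, 341.0, 167.0]
(np.float64(0.208022530807341), 86, -10, 0) [ 8.6875e+01 -1.1128e+01  2.2000e-02] 0.17893994858490003
-0.15 [86.7  1.5] 0.379
-0.1 [87.9 -2.5] 0.312
-0.05 [88.3 -7.8] 0.255
0 [ 87.  -10.1] 0.19
0.05 [ 86.7 -12.5] 0.174
mask 256 387 209 388
rend 255 388 206 343
```

Request:
apply_moves(motion="0.0117 -0.0044 0.02 0 0 0 0; 0 0 0.03 0 0 0 0; 0 0 0.03 0 0 0 0; 0 0 0.009 0 0 0 0; 0 0 0.007 0 0 0 0; 0 0 0 0 0 0 0; 0 0 0 0 0 0 0")

```text
clock: 25.28
ee_pos: [513.1, 329.3, 126.9]
orientation: [0.037, 0.999, 0.0, 0.001]
force: [0.2, -0.1, -6.8]
grip_width: 27.8
grip_force: 30.0
```

Request:
apply_moves(motion="0 0 0.002 0 0 0 0; 0 0 0 0 0 0 0")

```text
clock: 25.52
ee_pos: [513.1, 329.6, 126.5]
orientation: [0.037, 0.999, 0.0, 0.001]
force: [-4.2, -4.7, 11.1]
grip_width: 27.8
grip_force: 30.0
```

Request:
apply_moves(motion="0 0 0 0 0 0 0.05; 0 0 0 0 0 0 0.05; 0 0 0 0 0 0 0.05; -0.0115 0 -0.022 0 0 0 0.05; 0 0 0 0 0 0 0.05; 0 0 0 0 0 0 0.05; 0 0 0 0 0 0 0.05")

```text
clock: 26.4
ee_pos: [523.5, 327.9, 145.3]
orientation: [0.036, 0.999, -0.0, -0.0]
force: [0.3, -0.1, -0.6]
grip_width: 50.1
grip_force: 0.0
```

```bash
sed 's/range(82,106,4)/range(96,128,4)/' hand2.py > hand3.py; python3 hand3.py
```

```text
[523.5 327.9 145.3] [ 0.3 -0.1 -0.6]
wrist 0.61 [263.0, 192.0, 383.0, 378.0]
scene 0.6 [145.0, 227.0, 202.0, 322.0]
side 0.69 [307.0, 161.0, 332.0, 202.0]
side 0.5 [268.0, 113.0, 370.0, 240.0]
(np.float64(1.0658189148878574), 104, -5, 0.1) [ 1.02753e+02 -2.08300e+00  9.50000e-02] 1.0628881087897482
-0.15 [119.7  -1.7] 1.128
-0.1 [115.3  -1.9] 1.103
-0.05 [111.1  -1.8] 1.096
0 [108.2  -1.9] 1.088
0.05 [105.2  -2.1] 1.066
mask 262 382 192 375
rend 257 386 177 324
```

Request:
apply_moves(motion="-0.002 0 -0.003 0 0 0 0.05; 0 0 0 0 0 0 0.03; 0 0 0 0 0 0 0; 0 0 0 0 0 0 0; 0 0 0 0 0 0 0; 0 0 0 0 0 0 0")

```text
clock: 27.45
ee_pos: [526.1, 327.9, 149.0]
orientation: [0.036, 0.999, -0.0, 0.0]
force: [-0.1, 0.8, -1.1]
grip_width: 27.6
grip_force: 30.0
```

Run:
```python
from h import *
s=readout.get_state();print(s["ee_pos"],s["force"],s["grip_width"])
e0=(s["ee_pos"],Ro.from_quat(s["orientation"]))
p,R=G;z=R.as_matrix()[:,2];x=R.as_matrix()[:,0]
b=p-30*z+75*x
up=quat(np.pi/2+SV[2])
c=np.array(e0[0])
e=plan([(c+[-10,0,90],quat(np.pi+BV[2]),0,2),([445,190,300],quat(np.radians(150)),0,None),([430,-60,300],quat(np.radians(105)),0,None),([480,-170,300],up,0,None),(b,R,0,5)],start=e0);print(b,e[0])
```

```text
[526.06040895 327.94051321 149.04177205] [-0.07455503  0.79577551 -1.05875376] 27.648349529703438
0.005 -0.0004 -0.045 -0 0 0.05 0; 0.005 -0.0003 -0.045 -0.01 0.01 0.06 0; 0.0202 -0.0476 -0.0203 0 -0 8.57 0; 0.0128 -0.0501 -0.0203 0 -0 8.57 0; 0.0052 -0.0515 -0.0204 0 -0 8.57 0; -0.0224 -0.0448 0 0 -0 9 0; -0.0291 -0.0408 0 0 -0 9 0; -0.0352 -0.0356 0 0 -0 9 0
-0.0403 -0.0298 0 0 -0 9 0; -0.0444 -0.0231 0 0 -0 9 0; -0.0397 0.0066 0 -0 -0 6.64 0; -0.0387 0.0112 0 -0 -0 6.65 0; -0.0372 0.0156 0 -0 -0 6.64 0; -0.0051 0.0089 0.0209 0.05 6.95 0.02 0; -0.0075 0.009 0.0201 0.05 6.95 0.03 0; -0.0099 0.009 0.019 0.06 6.95 0.02 0
-0.0122 0.009 0.0176 0.05 6.95 0.02 0; -0.0142 0.009 0.0161 0.05 6.95 0.03 0
[ 522.382377  -199.0714998  195.6980103] [ 522.38720031 -199.11618626  195.68392477]
```

Request:
apply_moves(motion="0.005 -0.0004 -0.045 0 0 0.05 0; 0.005 -0.0003 -0.045 0 0 0.06 0; 0.0202 -0.0476 -0.0203 0 0 8.57 0; 0.0128 -0.0501 -0.0203 0 0 8.57 0; 0.0052 -0.0515 -0.0204 0 0 8.57 0; -0.0224 -0.0448 0 0 0 9 0; -0.0291 -0.0408 0 0 0 9 0; -0.0352 -0.0356 0 0 0 9 0")

```text
clock: 28.45
ee_pos: [434.8, 38.1, 299.4]
orientation: [0.479, 0.878, -0.001, -0.0]
force: [1.0, 0.0, -7.5]
grip_width: 27.8
grip_force: 30.0
```

Request:
apply_moves(motion="-0.0403 -0.0298 0 0 0 9 0; -0.0444 -0.0231 0 0 0 9 0; -0.0397 0.0066 0 0 0 6.64 0; -0.0387 0.0112 0 0 0 6.65 0; -0.0372 0.0156 0 0 0 6.64 0; -0.0051 0.0089 0.0209 0.05 6.95 0.02 0; -0.0075 0.009 0.0201 0.05 6.95 0.03 0; -0.0099 0.009 0.019 0.05 6.95 0.02 0")

```text
clock: 29.45
ee_pos: [505.1, -187.7, 236.3]
orientation: [0.725, 0.664, 0.133, -0.125]
force: [-0.5, 0.1, -7.5]
grip_width: 28.1
grip_force: 30.0
```

Request:
apply_moves(motion="-0.0122 0.009 0.0176 0.05 6.95 0.02 0; -0.0142 0.009 0.0161 0.05 6.95 0.03 0; 0 0 0 0 0 0 0; 0 0 0 0 0 0 0; 0 0 0 0 0 0 0")

```text
clock: 30.08
ee_pos: [523.0, -197.8, 197.6]
orientation: [0.703, 0.646, 0.218, -0.202]
force: [-0.2, 0.1, -7.5]
grip_width: 27.6
grip_force: 30.0
```

```bash
python3 - <<'E'
from h import *
s=readout.get_state();print(s["ee_pos"],s["force"],s["grip_width"],s["dq"].round(3))
p,R=G;z=R.as_matrix()[:,2];x=R.as_matrix()[:,0]
plan([(p-30*z+75*x,R,0,1),(p-30*z+3*x,R,0,3),(p-8*z+2*x,R,0,3)])
E
sed 's/range(82,106,4)/range(100,128,4)/' hand2.py > hand3.py; python3 hand3.py
```

```text
[ 523.01952092 -197.79130077  197.55871644] [-0.21916349  0.08088437 -7.48298985] 27.575672073723002 [-0.002 -0.004  0.004 -0.001 -0.003  0.002  0.005]
-0.0022 -0.0005 0.0008 0.06 0.13 0.2 0; -0.024 -0 -0 -0 -0 0 0; -0.024 -0 -0 -0 -0 0 0; -0.024 -0 -0 -0 -0 0 0; -0.0003 -0 0.0073 -0 -0 0 0; -0.0003 -0 0.0074 -0 -0 0 0; -0.0004 -0 0.0073 -0 -0 0 0
[ 523.  -197.8  197.6] [-0.2  0.1 -7.5]
wrist 0.78 [266.0, 232.0, 379.0, 366.0]
scene 0.74 [115.0, 175.0, 234.0, 275.0]
scene 0.62 [370.0, 148.0, 422.0, 227.0]
side 0.59 [321.0, 331.0, 377.0, 364.0]
(np.float64(1.4951210697506325), 124, -10, -0.15) [ 1.34848e+02 -2.79260e+01 -6.80000e-02] 1.3771612384398875
-0.15 [141.6 -27.9] 1.41
-0.1 [136.1 -28.1] 1.379
-0.05 [133.7 -30.9] 1.376
0 [131.6 -39.8] 1.377
0.05 [141.8 -46.2] 1.369
mask 263 378 235 364
rend 265 374 230 376
```

Request:
apply_moves(motion="-0.0022 -0.0005 0.0008 0.06 0.13 0.2 0; -0.024 0 0 0 0 0 0; -0.024 0 0 0 0 0 0; -0.024 0 0 0 0 0 0; 0 0 0 0 0 0 0; 0 0 0 0 0 0 0")

```text
clock: 31.12
ee_pos: [515.9, -260.1, 152.0]
orientation: [0.705, 0.643, 0.218, -0.205]
force: [-0.3, 0.6, -7.7]
grip_width: 27.8
grip_force: 30.0
```

Request:
apply_moves(motion="-0.0003 0 0.0073 0 0 0 0; -0.0003 0 0.0074 0 0 0 0; -0.0004 0 0.0073 0 0 0 0; 0 0 0 0 0 0 0; 0 0 0 0 0 0 0")

```text
clock: 31.75
ee_pos: [518.8, -248.5, 138.5]
orientation: [0.705, 0.643, 0.22, -0.203]
force: [-6.0, -8.9, 26.2]
grip_width: 27.9
grip_force: 30.0
```

Run:
```python
from h import *
s=readout.get_state();p,R=G
print(s["ee_pos"],s["force"],"rel tool",R.inv().apply(s["ee_pos"]-p).round(1),np.degrees((R.inv()*Ro.from_quat(s["orientation"])).as_rotvec()).round(2))
```

```text
[ 518.77504646 -248.45663327  138.46806237] [-5.9656517  -8.93230752 26.15233296] rel tool [  1.7   1.  -11.2] [-0.24  0.06  0.07]
```

Request:
apply_moves(motion="0 0 -0.007 0 0 0 0; 0.0045 0 0 0 0 0 0; 0 0 0 0 0 0 0; 0 0 0.005 0 0 0 0; 0 0 0.004 0 0 0 0; 0 0 0.002 0 0 0 0; 0 0 0 0 0 0 0; 0 0 0 0 0 0 0")

```text
clock: 32.75
ee_pos: [517.9, -242.3, 138.0]
orientation: [0.705, 0.643, 0.22, -0.204]
force: [-12.0, -9.2, 36.8]
grip_width: 27.9
grip_force: 30.0
```

```bash
cat > rel.py <<'E'
from h import *
s=readout.get_state();p,R=G
print(s["ee_pos"],"F tool",R.inv().apply(s["force"]-[0,0,-7.5]).round(1),"rel tool",R.inv().apply(s["ee_pos"]-p).round(1),np.degrees((R.inv()*Ro.from_quat(s["orientation"])).as_rotvec()).round(2))
E
python3 rel.py
```

```text
[ 517.92823813 -242.25845932  137.9902003 ] F tool [ 16.8 -11.4 -42.2] rel tool [ 6.4 -0.4 -7.3] [-0.09  0.16  0.13]
```

```bash
cat > tm.py <<'E'
from h import *
def ed(i): 
    g=cv2.GaussianBlur(cv2.cvtColor(i,cv2.COLOR_BGR2GRAY),(0,0),.8).astype(np.float32)
    return np.hypot(cv2.Sobel(g,5,1,0),cv2.Sobel(g,5,0,1))
for c in("scene","side"):
    a=cv2.imread(f"pics/{c}0.png");b=cams.camera(c);cv2.imwrite(f"pics/tm_{c}.png",b)
    for nm,L in dict(base=TP(SV,0,20,20),hand=TP(SV,0,8,45),sole=TP(SV,0,25,6),standref=world(SV,[40,60,4])[0]).items():
        x,y=np.round(proj(c,L)[0]).astype(int);w=12
        for f,n in((lambda i:i,"rgb"),(ed,"edge")):
            t=f(a)[y-w:y+w,x-w:x+w];r=cv2.matchTemplate(f(b)[y-w-14:y+w+14,x-w-14:x+w+14],t,cv2.TM_CCOEFF_NORMED)
            _,m,_,q=cv2.minMaxLoc(r);print(c,nm,n,round(m,2),"shift",q[0]-14,q[1]-14,"at0",r[14,14].round(2))
    u=proj(c,np.array([TP(SV,0,0,40),TP(SV,0,0,50),TP(SV,0,10,40),TP(SV,10,0,40)]));print(c,"px per 10mm axis,pr,x",(u[1:]-u[0]).round(1).tolist())
    for d in models.outline_of("tamper",c)[:2]: print(d["score"],np.round(d["bbox"]))
E
python3 tm.py
```

```text
scene base rgb 0.87 shift 0 -1 at0 0.8
scene base edge 0.81 shift 0 -1 at0 0.7
scene hand rgb 0.92 shift 1 -2 at0 0.84
scene hand edge 0.8 shift 0 -2 at0 0.63
scene sole rgb 0.9 shift 1 0 at0 0.84
scene sole edge 0.86 shift 1 0 at0 0.77
scene standref rgb 1.0 shift 0 0 at0 1.0
scene standref edge 1.0 shift 0 0 at0 1.0
scene px per 10mm axis,pr,x [[2.5, -3.8], [-2.9, -1.6], [-2.6, -1.9]]
0.92 [377. 168. 437. 243.]
0.43 [155. 293. 252. 339.]
side base rgb 0.52 shift -12 12 at0 0.35
side base edge 0.23 shift -12 13 at0 -0.16
side hand rgb 0.6 shift -8 8 at0 0.48
side hand edge 0.49 shift -11 11 at0 0.13
side sole rgb 0.23 shift -12 13 at0 0.09
side sole edge 0.21 shift 4 -7 at0 -0.16
side standref rgb 0.3 shift 1 12 at0 -0.04
side standref edge 0.19 shift -14 -3 at0 -0.01
side px per 10mm axis,pr,x [[0.6, 0.2], [-0.1, -6.7], [6.4, 0.0]]
```

Request:
apply_moves(motion="0 0 -0.003 0 0 0 0; 0 0 0 0 0 0 0.04; 0 0 0 0 0 0 0.09; 0 0 0 0 0 0 0.09; 0 0 0 0 0 0 0.09; 0 0 0 0 0 0 0.09")

```text
clock: 33.7
ee_pos: [517.5, -243.1, 135.8]
orientation: [0.705, 0.643, 0.219, -0.205]
force: [-0.7, -0.3, 0.1]
grip_width: 73.3
grip_force: 0.0
```

```bash
python3 rel.py; python3 tm.py | grep -v side
```

```text
[ 517.54723457 -243.14748165  135.76104345] F tool [ 4.  -0.7 -6.4] rel tool [ 4.4 -0.7 -6. ] [0.04 0.14 0.19]
scene base rgb 0.81 shift 3 1 at0 0.68
scene base edge 0.78 shift 1 0 at0 0.59
scene hand rgb 0.83 shift 2 -1 at0 0.73
scene hand edge 0.61 shift 2 0 at0 0.46
scene sole rgb 0.85 shift 1 0 at0 0.76
scene sole edge 0.86 shift 1 0 at0 0.69
scene standref rgb 1.0 shift 0 0 at0 1.0
scene standref edge 1.0 shift 0 0 at0 1.0
scene px per 10mm axis,pr,x [[2.5, -3.8], [-2.9, -1.6], [-2.6, -1.9]]
0.68 [382. 169. 440. 247.]
```

Request:
apply_moves(motion="0 0 0 0 0 0 0.09; 0 0 -0.02 0 0 0 0.09; 0 0 -0.05 0 0 0 0.09; 0 0 -0.06 0 0 0 0.09; 0 0 -0.05 0 0 0 0.09; 0 0 0 0 0 0 0.09; 0 0 0 0 0 0 0.09")

```text
clock: 34.78
ee_pos: [509.3, -345.3, 282.9]
orientation: [0.705, 0.643, 0.219, -0.205]
force: [-0.3, 0.7, 0.1]
grip_width: 89.8
grip_force: 0.0
```

```bash
cat > tp.py <<'E'
from h import *
from scipy.optimize import minimize
# tamper pose (x, axis-slide, pr shift, lean) relative to SV from scene+side outlines: initial vs now
def box3(x,y,z0,z1):return np.array([[i*x,j*y,k] for i in(-1,1) for j in(-1,1) for k in(z0,z1)],float)
parts=[box3(43,36,0,12),box3(14,14,12,150)]
def W(P,u):
    a=np.radians(35)+u[3];ax=np.array([0,-np.sin(a),np.cos(a)]);pr=np.array([0,np.cos(a),np.sin(a)])
    return world(SV,np.array([0,0,41.])+u[1]*_ax+u[2]*_pr+np.outer(P[:,2],ax)+np.outer(P[:,1],pr)+np.c_[P[:,0]+u[0],0*P[:,0],0*P[:,0]])
from h import _ax,_pr
def top(c,im):
    g=cv2.cvtColor(im,cv2.COLOR_BGR2HSV);m=((g[...,0]>8)&(g[...,0]<30)&(g[...,1]>70)&(g[...,2]>70)).astype(np.uint8)
    x,y=np.round(proj(c,TP(SV,0,0,110))[0]).astype(int);k=np.zeros_like(m);k[y-35:y+40,x-35:x+35]=1;m&=k
    n,l,s,ce=cv2.connectedComponentsWithStats(m);i=1+s[1:,4].argmax();q=np.argwhere(l==i)[:,::-1].astype(np.float32)
    return s[i].tolist(),ce[i].round(1),cv2.fitLine(q,cv2.DIST_L2,0,.01,.01).ravel().round(3)[:2]
for c in("scene","side"):
    for nm,im in(("0",cv2.imread(f"pics/{c}0.png")),("now",cams.camera(c))):print(c,nm,*top(c,im))
E
python3 tp.py; python3 tm.py | grep -v stand
```

```text
scene 0 [400, 156, 52, 69, 1370] [424.6 187.3] [ 0.535 -0.845]
scene now [402, 156, 51, 67, 1315] [424.5 186.2] [ 0.537 -0.844]
side 0 [341, 358, 25, 23, 471] [353.1 369.3] [0.957 0.289]
scene base rgb 0.81 shift 3 1 at0 0.68
scene base edge 0.78 shift 1 0 at0 0.6
scene hand rgb 0.82 shift 2 -1 at0 0.73
scene hand edge 0.62 shift 2 0 at0 0.47
scene sole rgb 0.85 shift 1 0 at0 0.77
scene sole edge 0.86 shift 1 0 at0 0.7
scene px per 10mm axis,pr,x [[2.5, -3.8], [-2.9, -1.6], [-2.6, -1.9]]
0.97 [382. 171. 440. 244.]
0.33 [368. 199. 453. 269.]
side base rgb 0.19 shift -11 5 at0 0.03
side base edge 0.25 shift -1 6 at0 -0.19
side hand rgb 0.4 shift 4 -11 at0 -0.14
side hand edge 0.45 shift -14 14 at0 -0.11
side sole rgb 0.16 shift -14 -14 at0 0.08
side sole edge 0.19 shift 0 -14 at0 -0.15
side px per 10mm axis,pr,x [[0.6, 0.2], [-0.1, -6.7], [6.4, 0.0]]Traceback (most recent call last):
  File "tp.py", line 16, in <module>
    for nm,im in(("0",cv2.imread(f"pics/{c}0.png")),("now",cams.camera(c))):print(c,nm,*top(c,im))
                                                                                        ~~~^^^^^^
  File "tp.py", line 13, in top
    n,l,s,ce=cv2.connectedComponentsWithStats(m);i=1+s[1:,4].argmax();q=np.argwhere(l==i)[:,::-1].astype(np.float32)
                                                     ~~~~~~~~~~~~~~^^
ValueError: attempt to get argmax of an empty sequence
```

Run:
```python
from h import *
p,o=load("w1")
plan([(p,Ro.from_quat(o),.02,5)])
```

```text
0.0218 0.0045 0.0033 0.23 -6.99 -1.06 0.02; 0.0219 0.0049 0.0007 0.22 -6.99 -1.06 0.02; 0.0218 0.0053 -0.002 0.23 -6.99 -1.06 0.02; 0.0212 0.0057 -0.0047 0.23 -6.99 -1.05 0.02; 0.0204 0.006 -0.0072 0.23 -6.99 -1.06 0.02
```

Request:
apply_moves(motion="0.0218 0.0045 0.0033 0.23 -6.99 -1.06 0.09; 0.0219 0.0049 0.0007 0.22 -6.99 -1.06 0.09; 0.0218 0.0053 -0.002 0.23 -6.99 -1.06 0.09; 0.0212 0.0057 -0.0047 0.23 -6.99 -1.06 0.09; 0.0204 0.006 -0.0072 0.23 -6.99 -1.06 0.09; 0 0 0 0 0 0 0.09; 0 0 0 0 0 0 0.09; 0 0 0 0 0 0 0.09")

```text
clock: 36.08
ee_pos: [540.3, -251.0, 331.1]
orientation: [0.707, 0.707, -0.0, 0.0]
force: [-0.2, -0.4, 0.1]
grip_width: 90.2
grip_force: 0.0
```

```bash
cat > tw.py <<'E'
from h import *
from tmh import ed
p1=load("w1");a=cv2.imread("pics/w1.png");po,b=snap("w6");print(po[0])
k=lambda x,y:np.array([x/3+187,y/3+64])
for nm,q in dict(plateTL=(225,112),plateTR=(520,140),plateBL=(225,440),plateBR=(470,460),seatTL=(250,145),seatTR=(490,150),seatBL=(245,310),base=(355,235),hand=(340,370),forkL=(272,420),forkR=(402,430),top=(323,516)).items():
    x,y=np.round(k(*q)).astype(int);w=9
    for f,n in((lambda i:i,"rgb"),(ed,"edge")):
        t=f(a)[y-w:y+w,x-w:x+w];r=cv2.matchTemplate(f(b)[y-w-14:y+w+14,x-w-14:x+w+14],t,cv2.TM_CCOEFF_NORMED)
        _,m,_,u=cv2.minMaxLoc(r);print(nm,n,round(m,2),u[0]-14,u[1]-14,end=" | ")
    print()
g=cv2.cvtColor(b,cv2.COLOR_BGR2HSV)
for nm,im in(("w1",a),("w6",b)):
    g=cv2.cvtColor(im,cv2.COLOR_BGR2HSV);m=((g[...,0]>8)&(g[...,0]<30)&(g[...,1]>90)&(g[...,2]>70)).astype(np.uint8)
    z=np.zeros_like(m);z[120:265,250:350]=1;n,l,s,ce=cv2.connectedComponentsWithStats(m&z);i=1+s[1:,4].argmax();print(nm,s[i],ce[i].round(1))
for d in models.outline_of("tamper","wrist")[:1]: print(d["score"],np.round(d["bbox"]))
E
cat > tmh.py <<'E'
import cv2,numpy as np
def ed(i):
    g=cv2.GaussianBlur(cv2.cvtColor(i,cv2.COLOR_BGR2GRAY),(0,0),.8).astype(np.float32)
    return np.hypot(cv2.Sobel(g,5,1,0),cv2.Sobel(g,5,0,1))
E
python3 tw.py
python3 - <<'E'
from h import *
for d in models.outline_of("tamper","side")[:0]:pass
cams.camera("side")
for d in models.outline_of("tamper","side")[:2]: print("side",d["score"],np.round(d["bbox"]))
cams.camera("scene")
for d in models.outline_of("tamper","scene")[:2]: print("scene",d["score"],np.round(d["bbox"]))
E
```

```text
[ 540.27457483 -250.95464401  331.09004161]
plateTL rgb 0.99 0 0 | plateTL edge 0.98 0 0 | 
plateTR rgb 0.92 0 -1 | plateTR edge 0.81 0 -1 | 
plateBL rgb 0.97 -1 -1 | plateBL edge 0.92 -1 -1 | 
plateBR rgb 0.95 -1 0 | plateBR edge 0.88 -1 0 | 
seatTL rgb 0.74 0 8 | seatTL edge 0.6 0 8 | 
seatTR rgb 0.8 0 -1 | seatTR edge 0.7 -1 0 | 
seatBL rgb 0.74 -2 14 | seatBL edge 0.64 -1 13 | 
base rgb 0.94 3 7 | base edge 0.88 14 -14 | 
hand rgb 0.43 -4 13 | hand edge 0.48 3 1 | 
forkL rgb 0.84 -2 -1 | forkL edge 0.71 -1 -2 | 
forkR rgb 0.93 0 -1 | forkR edge 0.78 0 -1 | 
top rgb 0.75 -4 -6 | top edge 0.78 -1 -6 | 
w1 [ 278  147   40  101 2705] [298.6 199.5]
w6 [ 277  152   40   89 2293] [297.8 195.5]
0.89 [268. 118. 344. 242.]
side 0.68 [322. 346. 377. 396.]
side 0.26 [265. 181. 288. 213.]
scene 0.69 [381. 167. 439. 246.]
scene 0.42 [116. 175. 231. 275.]
```

```bash
cat > rep.py <<'E'
from h import *
from h import _ax,_pr
p1=load("w1")
def W(P,u):
    P=np.atleast_2d(P).astype(float)
    a=np.radians(35)+u[3];ax=np.array([0,-np.sin(a),np.cos(a)]);pr=np.array([0,np.cos(a),np.sin(a)])
    return world(SV,np.array([0,0,41.])+u[1]*_ax+u[2]*_pr+np.outer(P[:,2],ax)+np.outer(P[:,1],pr)+np.c_[P[:,0]+u[0],0*P[:,0],0*P[:,0]])
obs=[("wrist",(0,14,34.5),(-.3,5.5)),("wrist",(0,-14,150),(-.3,-6.5)),("wrist",(0,14,20),(1,7.5)),("wrist",(0,0,150),(-.5,-6)),
("scene",(0,20,20),(2,.5)),("scene",(0,8,45),(2,-.5)),("scene",(0,25,6),(1,0))]
z=np.zeros(4)
def f(u): return np.concatenate([(proj(c,W(P,u),p1)-proj(c,W(P,z),p1))[0]-d for c,P,d in obs])
r=least_squares(f,z,loss="soft_l1",x_scale=[1,1,1,.02]);print(r.x.round(3),np.degrees(r.x[3]),f(r.x).reshape(-1,2).round(1).tolist())
u=r.x;print("sole shift y,z:",(W([0,0,0],u)-W([0,0,0],z)).round(1),"low edge:",(W([0,-36,0],u)-W([0,-36,0],z)).round(1),"high:",(W([0,36,0],u)-W([0,36,0],z)).round(1),"fork80 back:",(W([0,-14,80],u)-W([0,-14,80],z)).round(1))
E
python3 rep.py
```

```text
[  0.316   5.592 -10.668  -0.166] -9.509805308267131 [[0.2, -0.3], [0.2, 2.2], [-1.3, -0.6], [0.7, -0.8], [0.6, -0.1], [-0.2, -0.4], [2.2, 1.0]]
sole shift y,z: [[ -0.7 -11.9  -1.5]] low edge: [[ -1.  -14.9   3.6]] high: [[-0.5 -8.9 -6.7]] fork80 back: [[ 0.2 -1.7  7.1]]
```

```bash
cat >> rep.py <<'E'
Rg=Ro.from_rotvec([0,0,SV[2]])*quat(np.pi/2,[1,0,0],np.radians(35)+u[3])
st=readout.get_state();e=(np.array(st["ee_pos"]),Ro.from_quat(st["orientation"]))
a=W([0,0,200],u)[0];g=W([0,0,113],u)[0]
print("g",g,Rg.as_quat())
e=plan([(a,Rg,.09,4),(g,Rg,.09,3)],start=e)
Rt=Ro.from_rotvec([0,0,SV[2]])*quat(np.pi/2,[1,0,0],np.radians(35))
print("lift/turn/place")
t=lambda pr,axl:TP(SV,0,pr,113+axl)
e=plan([(g-22*Rg.as_matrix()[:,2],Rg,0,3),(t(3,22),Rt,0,2),(t(3,7),Rt,0,3)],start=(g,Rg));print(t(3,22),t(3,7),Rt.as_quat())
E
python3 rep.py
```

```text
[  0.316   5.592 -10.668  -0.166] -9.509805308267131 [[0.2, -0.3], [0.2, 2.2], [-1.3, -0.6], [0.7, -0.8], [0.6, -0.1], [-0.2, -0.4], [2.2, 1.0]]
sole shift y,z: [[ -0.7 -11.9  -1.5]] low edge: [[ -1.  -14.9   3.6]] high: [[-0.5 -8.9 -6.7]] fork80 back: [[ 0.2 -1.7  7.1]]
g [ 519.01147519 -243.17992333  141.46207039] [ 0.7186943   0.65939971  0.16255927 -0.14914761]
-0.0076 -0.0063 0.0279 -0.27 6.39 1.26 0.09; -0.0108 -0.0062 0.0269 -0.27 6.38 1.25 0.09; -0.0139 -0.0061 0.0254 -0.27 6.39 1.26 0.09; -0.0167 -0.0059 0.0238 -0.27 6.38 1.26 0.09; -0 0 0.029 0 0 -0 0.09; -0 0 0.029 0 0 -0 0.09; -0 0 0.029 0 0 -0 0.09
lift/turn/place
-0 -0 -0.0073 0 0 0 0; -0 -0 -0.0074 0 0 0 0; -0 -0 -0.0073 0 0 0 0; -0.0039 -0.0002 0.0026 0 4.75 -0 0; -0.0042 -0.0001 0.0022 0 4.76 -0 0; 0 -0 0.005 0 -0 0 0; 0 -0 0.005 0 -0 -0 0; 0 -0 0.005 0 -0 -0 0
[ 517.46006395 -257.49827472  153.30625529] [ 518.19906582 -248.92642486  141.01897462] [ 0.70274575  0.64476696  0.22157488 -0.20329424]
```

Request:
apply_moves(motion="-0.0076 -0.0063 0.0279 -0.27 6.39 1.26 0.09; -0.0108 -0.0062 0.0269 -0.27 6.38 1.25 0.09; -0.0139 -0.0061 0.0254 -0.27 6.39 1.26 0.09; -0.0167 -0.0059 0.0238 -0.27 6.38 1.26 0.09; 0 0 0.029 0 0 0 0.09; 0 0 0.029 0 0 0 0.09; 0 0 0.029 0 0 0 0.09; 0 0 0 0 0 0 0.09")

```text
clock: 37.42
ee_pos: [518.1, -241.4, 140.2]
orientation: [0.718, 0.66, 0.162, -0.151]
force: [-0.3, -0.7, 0.6]
grip_width: 90.3
grip_force: 0.0
```

Request:
apply_moves(motion="0 0 0 0 0 0 0.09; 0 0 0 0 0 0 0.04; 0 0 0 0 0 0 0; 0 0 0 0 0 0 0; 0 0 0 0 0 0 0; 0 0 0 0 0 0 0")

```text
clock: 38.17
ee_pos: [519.2, -242.8, 141.6]
orientation: [0.718, 0.66, 0.163, -0.149]
force: [0.4, 0.5, 0.9]
grip_width: 44.6
grip_force: 0.0
```

Run:
```python
from h import *
s=readout.get_state();g=np.array([519.01,-243.18,141.46]);R=Ro.from_quat([.71869,.6594,.16256,-.14915])
print(s["ee_pos"],s["force"],R.inv().apply(s["ee_pos"]-g).round(1),np.degrees((R.inv()*Ro.from_quat(s["orientation"])).as_rotvec()).round(1))
```

```text
[ 519.17917121 -242.80423793  141.63348268] [0.36276494 0.47145792 0.9131683 ] [0.4 0.1 0. ] [ 0. -0. -0.]
```

Request:
apply_moves(motion="0 0 0 0 0 0 0; 0 0 0 0 0 0 0; 0 0 0 0 0 0 0; 0 0 0 0 0 0 0")

```text
clock: 38.67
ee_pos: [518.8, -242.9, 141.5]
orientation: [0.719, 0.66, 0.162, -0.149]
force: [-1.9, -0.0, -0.1]
grip_width: 27.8
grip_force: 30.0
```

Request:
apply_moves(motion="0 0 -0.0073 0 0 0 0; 0 0 -0.0074 0 0 0 0; 0 0 -0.0073 0 0 0 0; -0.0039 -0.0002 0.0026 0 4.75 0 0; -0.0042 -0.0001 0.0022 0 4.76 0 0; 0 0 0 0 0 0 0; 0 0 0 0 0 0 0; 0 0 0 0 0 0 0")

```text
clock: 39.67
ee_pos: [517.9, -256.8, 154.0]
orientation: [0.702, 0.646, 0.221, -0.202]
force: [1.1, 0.4, -8.3]
grip_width: 27.9
grip_force: 30.0
```

Request:
apply_moves(motion="0 0 0.005 0 0 0 0; 0 0 0.005 0 0 0 0; 0 0 0.005 0 0 0 0; 0 0 0 0 0 0 0; 0 0 0 0 0 0 0")

```text
clock: 40.3
ee_pos: [518.4, -248.7, 141.1]
orientation: [0.703, 0.645, 0.221, -0.203]
force: [-0.1, -0.4, -7.0]
grip_width: 27.5
grip_force: 30.0
```

No contact yet at 7 mm above seat; creep down.

Request:
apply_moves(motion="0 0 0.002 0 0 0 0; 0 0 0.002 0 0 0 0; 0 0 0 0 0 0 0; 0 0 0 0 0 0 0")

```text
clock: 40.8
ee_pos: [518.6, -246.3, 137.9]
orientation: [0.703, 0.645, 0.221, -0.203]
force: [0.6, 0.0, -6.7]
grip_width: 27.9
grip_force: 30.0
```

Request:
apply_moves(motion="0 0 0.002 0 0 0 0; 0 0 0 0 0 0 0; 0 0 0 0 0 0 0")

```text
clock: 41.18
ee_pos: [518.6, -245.1, 136.2]
orientation: [0.703, 0.645, 0.221, -0.203]
force: [-0.1, 0.8, -8.1]
grip_width: 27.9
grip_force: 30.0
```

Request:
apply_moves(motion="0 0 0.002 0 0 0 0; 0 0 0 0 0 0 0; 0 0 0 0 0 0 0")

```text
clock: 41.55
ee_pos: [518.7, -245.2, 135.6]
orientation: [0.703, 0.645, 0.221, -0.202]
force: [-4.3, -5.2, 2.3]
grip_width: 27.9
grip_force: 30.0
```

Request:
apply_moves(motion="0 0 0.0015 0 0 0 0; 0 0 0 0 0 0 0; 0 0 0 0 0 0 0")

```text
clock: 41.92
ee_pos: [518.7, -245.6, 135.0]
orientation: [0.703, 0.645, 0.221, -0.202]
force: [-7.0, -9.7, 9.1]
grip_width: 27.8
grip_force: 30.0
```

```bash
python3 tm.py | grep -v side; python3 rel.py
```

```text
scene base rgb 0.98 shift 0 0 at0 0.98
scene base edge 0.96 shift 0 0 at0 0.96
scene hand rgb 0.98 shift 0 -1 at0 0.97
scene hand edge 0.95 shift 0 -1 at0 0.88
scene sole rgb 0.99 shift 0 0 at0 0.99
scene sole edge 0.98 shift 0 0 at0 0.98
scene standref rgb 1.0 shift 0 0 at0 1.0
scene standref edge 1.0 shift 0 0 at0 1.0
scene px per 10mm axis,pr,x [[2.5, -3.8], [-2.9, -1.6], [-2.6, -1.9]]
0.68 [378. 172. 436. 248.]
[ 518.68287533 -245.55063458  135.02330641] F tool [  2.8  -6.1 -19.7] rel tool [ 2.1  0.6 -6.7] [-0.33  0.1  -0.17]
```

Request:
apply_moves(motion="0 0 -0.001 0 0 0 0; 0 0 0 0 0 0 0.06; 0 0 0 0 0 0 0.09; 0 0 0 0 0 0 0.09; 0 0 0 0 0 0 0.09; 0 0 0 0 0 0 0.09; 0 0 0 0 0 0 0.09")

```text
clock: 43.0
ee_pos: [518.8, -243.6, 134.2]
orientation: [0.703, 0.645, 0.222, -0.203]
force: [-0.5, 0.3, -0.1]
grip_width: 83.0
grip_force: 0.0
```

Request:
apply_moves(motion="0 0 -0.02 0 0 0 0.09; 0 0 -0.05 0 0 0 0.09; 0 0 -0.06 0 0 0 0.09; 0 0 -0.05 0 0 0 0.09; 0 0 0 0 0 0 0.09; 0 0 0 0 0 0 0.09")

```text
clock: 43.75
ee_pos: [509.9, -345.8, 280.9]
orientation: [0.702, 0.645, 0.222, -0.204]
force: [0.3, 0.5, 0.3]
grip_width: 89.7
grip_force: 0.0
```

```bash
python3 tm.py | grep -v side
python3 - <<'E'
from h import *
def ray(c,px,z):
    k=cams.get_calibration(c);K=k["K"];d=k["R"].T@np.array([(px[0]-K[0,2])/K[0,0],(px[1]-K[1,2])/K[1,1],1]);o=-k["R"].T@k["t"];return (o+d*(z-o[2])/d[2]).round(0)
for nm,px in dict(boxNL=(377,192),boxNR=(431,192),boxTop=(377,160)).items(): print(nm,[ray("side",px,z).tolist() for z in(0,60,120)])
print("scene black box front top/bottom edge",ray("scene",(90,285),0),ray("scene",(118,290),0))
p,R=G
e=(np.array(readout.get_state()["ee_pos"]),Ro.from_quat(readout.get_state()["orientation"]))
bq=quat(np.pi+BV[2]);B=lambda x,y,z:world(BV,[x,y,z])[0]
plan([([490,-220,310],quat(np.radians(85)),0,None),([430,-60,315],quat(np.radians(105)),0,None),([445,180,315],quat(np.radians(145)),0,None),(B(-10,0,315),bq,0,None),(B(135,0,315),bq,0,None),(B(135,0,209),bq,0,2)],start=e);print(B(135,0,209))
E
```

```text
scene base rgb 1.0 shift 0 0 at0 1.0
scene base edge 0.99 shift 0 0 at0 0.99
scene hand rgb 0.99 shift 0 0 at0 0.99
scene hand edge 0.98 shift 0 0 at0 0.98
scene sole rgb 1.0 shift 0 0 at0 1.0
scene sole edge 1.0 shift 0 0 at0 1.0
scene standref rgb 1.0 shift 0 0 at0 1.0
scene standref edge 1.0 shift 0 0 at0 1.0
scene px per 10mm axis,pr,x [[2.5, -3.8], [-2.9, -1.6], [-2.6, -1.9]]
0.53 [159. 293. 250. 339.]
boxNL [[685.0, 371.0, 0.0], [662.0, 285.0, 60.0], [639.0, 199.0, 120.0]]
boxNR [[832.0, 362.0, 0.0], [796.0, 276.0, 60.0], [759.0, 191.0, 120.0]]
boxTop [[718.0, 538.0, 0.0], [692.0, 437.0, 60.0], [666.0, 335.0, 120.0]]
scene black box front top/bottom edge [717. 441.   0.] [671. 397.   0.]
0.0294 -0.0076 0.0117 -0.03 -8.77 0.04 0; 0.0309 -0.0076 0.0071 -0.03 -8.77 0.04 0; 0.0316 -0.0076 0.0023 -0.04 -8.77 0.04 0; 0.0315 -0.0076 -0.0025 -0.03 -8.77 0.03 0; 0.0514 -0.0246 -0.0017 0 0 -6.67 0; 0.0539 -0.0184 -0.0017 0 0 -6.66 0; 0.0557 -0.0121 -0.0017 0 0 -6.67 0; 0.0456 0.0153 0 -0 0 -8 0
0.043 0.0216 0 -0 0 -8 0; 0.0396 0.0273 0 -0 0 -8 0; 0.0354 0.0325 0 -0 0 -8 0; 0.0305 0.0372 0 -0 0 -8 0; 0.0022 0.0321 0 -0 0 -7.68 0; -0.0021 0.0321 0 -0 0 -7.68 0; -0.0064 0.0316 0 -0 0 -7.67 0; -0.0106 0.0304 0 -0 0 -7.68 0
-0.0483 -0 0 -0 0 -0 0; -0.0483 -0 0 -0 0 -0 0; -0.0483 -0 0 -0 0 -0 0; -0 -0 0.053 -0 0 -0 0; -0 -0 0.053 -0 0 -0 0
[656.12251085 279.41141382 209.        ]
```

Request:
apply_moves(motion="0.0294 -0.0076 0.0117 0 -8.77 0.04 0; 0.0309 -0.0076 0.0071 0 -8.77 0.04 0; 0.0316 -0.0076 0.0023 0 -8.77 0.04 0; 0.0315 -0.0076 -0.0025 0 -8.77 0.03 0; 0.0514 -0.0246 -0.0017 0 0 -6.67 0; 0.0539 -0.0184 -0.0017 0 0 -6.66 0; 0.0557 -0.0121 -0.0017 0 0 -6.67 0; 0.0456 0.0153 0 0 0 -8 0")

```text
clock: 44.95
ee_pos: [431.4, -11.0, 315.5]
orientation: [0.55, 0.835, -0.001, 0.0]
force: [1.2, -0.4, -0.8]
grip_width: 14.3
grip_force: 0.0
```

Request:
apply_moves(motion="0.043 0.0216 0 0 0 -8 0; 0.0396 0.0273 0 0 0 -8 0; 0.0354 0.0325 0 0 0 -8 0; 0.0305 0.0372 0 0 0 -8 0; 0.0022 0.0321 0 0 0 -7.68 0; -0.0021 0.0321 0 0 0 -7.68 0; -0.0064 0.0316 0 0 0 -7.67 0; -0.0106 0.0304 0 0 0 -7.68 0")

```text
clock: 45.95
ee_pos: [512.0, 290.2, 314.3]
orientation: [0.035, 0.999, -0.001, -0.001]
force: [-0.1, -0.4, 0.6]
grip_width: 0.3
grip_force: 0.0
```

Request:
apply_moves(motion="-0.0483 0 0 0 0 0 0; -0.0483 0 0 0 0 0 0; -0.0483 0 0 0 0 0 0; 0 0 0 0 0 0 0; 0 0 0 0 0 0 0; 0 0 0.05 0 0 0 0; 0 0 0.053 0 0 0 0; 0 0 0 0 0 0 0")

```text
clock: 46.95
ee_pos: [653.7, 276.7, 208.4]
orientation: [0.037, 0.999, -0.003, -0.003]
force: [-0.3, -0.6, 0.4]
grip_width: 0.5
grip_force: 0.0
```

Run:
```python
from h import *
s=readout.get_state();print(s["ee_pos"],s["orientation"],s["force"],s["grip_width"])
# lid: gather scene lid outline
cams.camera("scene")
for d in models.outline_of("lid_grip","scene")[:1]: print(d["score"],d["bbox"])
bq=quat(np.pi+BV[2]);B=lambda x,z:world(BV,[x,0,z])[0]
hx,hz,r,hw=74,67,140,11
w=lambda f:B(hx-r*np.cos(f)+hw+1.5*np.sin(f),hz+r*np.sin(f)+1.5*np.cos(f))
e=plan([(w(1.5),bq,0,2)]+[(w(f),bq,0,1) for f in np.linspace(1.5,.15,19)[1:]])
print(w(.15),w(0))
```

```text
[653.70104153 276.74039254 208.43379957] [ 0.03675168  0.99931436 -0.00295726 -0.00337241] [-0.28285959 -0.64987732  0.41680781] 0.5013422529059818
0.85 [116.7, 177.1, 230.9, 274.5]
0.0293 0.0003 0.0036 -0.02 0.01 0.01 0; 0.0293 0.0002 0.0036 -0.02 0 0.01 0; 0.0104 0 0.001 0 0 -0 0; 0.0104 0 0.0018 0 0 -0 0; 0.0101 0 0.0026 0 0 -0 0; 0.01 0 0.0033 0 0 -0 0; 0.0097 0 0.0041 0 0 -0 0; 0.0093 0 0.0047 0 0 -0 0
0.009 0 0.0055 0 0 -0 0; 0.0085 0 0.0061 0 0 -0 0; 0.0081 0 0.0068 0 0 -0 0; 0.0075 0 0.0073 0 0 -0 0; 0.0069 0 0.0079 0 0 -0 0; 0.0064 0 0.0083 0 0 -0 0; 0.0056 0 0.0089 0 0 -0 0; 0.0051 0 0.0092 0 0 -0 0
0.0043 0 0.0096 0 0 -0 0; 0.0036 0 0.0098 0 0 -0 0; 0.0028 0 0.0101 0 0 -0 0; 0.0021 0 0.0103 0 0 -0 0
[468.44497558 293.47593376  89.40449516] [466.65379187 293.61016474  68.5       ]
```

Request:
apply_moves(motion="0.0293 0.0003 0.0036 0 0 0 0; 0.0293 0.0002 0.0036 0 0 0 0; 0.0104 0 0.001 0 0 0 0; 0.0104 0 0.0018 0 0 0 0; 0.0101 0 0.0026 0 0 0 0; 0.01 0 0.0033 0 0 0 0; 0.0097 0 0.0041 0 0 0 0; 0.0093 0 0.0047 0 0 0 0")

```text
clock: 48.05
ee_pos: [537.8, 287.5, 186.7]
orientation: [0.038, 0.999, -0.001, -0.0]
force: [2.0, 0.3, 0.2]
grip_width: 0.5
grip_force: 0.6
```

Request:
apply_moves(motion="0.009 0 0.0055 0 0 0 0; 0.0085 0 0.0061 0 0 0 0; 0.0081 0 0.0068 0 0 0 0; 0.0075 0 0.0073 0 0 0 0; 0.0069 0 0.0079 0 0 0 0; 0.0064 0 0.0083 0 0 0 0; 0.0056 0 0.0089 0 0 0 0; 0.0051 0 0.0092 0 0 0 0")

```text
clock: 49.05
ee_pos: [481.1, 291.7, 126.7]
orientation: [0.038, 0.999, -0.001, -0.0]
force: [0.9, -0.3, 0.3]
grip_width: 0.5
grip_force: 0.3
```

Request:
apply_moves(motion="0.0043 0 0.0096 0 0 0 0; 0.0036 0 0.0098 0 0 0 0; 0.0028 0 0.0101 0 0 0 0; 0.0021 0 0.0103 0 0 0 0; 0 0 0 0 0 0 0; 0 0 0 0 0 0 0")

```text
clock: 49.8
ee_pos: [468.7, 292.8, 87.6]
orientation: [0.038, 0.999, -0.001, -0.0]
force: [0.6, -0.6, 0.9]
grip_width: 0.3
grip_force: 0.0
```

Being followed. Now press down to shut.

Request:
apply_moves(motion="0 0 0.007 0 0 0 0; 0 0 0.006 0 0 0 0; 0 0 0.004 0 0 0 0; 0 0 0 0 0 0 0; 0 0 0 0 0 0 0")

```text
clock: 50.42
ee_pos: [468.7, 292.5, 71.3]
orientation: [0.038, 0.999, -0.001, 0.0]
force: [-3.1, -2.8, 12.9]
grip_width: 0.3
grip_force: 6.4
```

Request:
apply_moves(motion="0 0 0.002 0 0 0 0; 0 0 0.001 0 0 0 0; 0 0 0 0 0 0 0; 0 0 0 0 0 0 0")

```text
clock: 50.92
ee_pos: [468.7, 292.6, 70.8]
orientation: [0.038, 0.999, -0.002, 0.001]
force: [-11.2, -11.5, 45.1]
grip_width: 0.5
grip_force: 22.4
```

Request:
apply_moves(motion="0 0 -0.01 0 0 0 0; 0 0 -0.05 0 0 0 0; 0 0 -0.06 0 0 0 0; 0 0 -0.06 0 0 0 0; 0.03 0 -0.05 0 0 0 0; 0 0 0 0 0 0 0; 0 0 0 0 0 0 0")

```text
clock: 51.8
ee_pos: [439.1, 294.6, 296.9]
orientation: [0.038, 0.999, -0.001, -0.0]
force: [0.3, 0.2, 0.3]
grip_width: 0.7
grip_force: 0.0
```

```bash
python3 tm.py | grep -E "rgb|scene"
python3 - <<'E'
from h import *
s=readout.get_state();print(s["clock"],s["ee_pos"],s["force"])
for c in("scene","side"):
    cams.camera(c)
    for n in("lid_grip","gate_handle"):
        for d in models.outline_of(n,c)[:2]: print(c,n,round(d["score"],2),np.round(d["bbox"]).tolist())
    for ph in(0,.06):
        hx,hz=74,67;L=np.array([[hx-r*np.cos(ph),y,hz+r*np.sin(ph)+1.5] for r,y in((158,93),(158,-93),(5,93),(5,-93),(179,35),(179,-35))])
        q=proj(c,world(BV,L));print("lid pred",ph,q.min(0).round(),q.max(0).round())
    for z in(46,74):
        q=proj(c,world(BV,[[-123,y,z] for y in(-34,34)]+[[-80,y,z] for y in (-90,90)]));print("handle pred",z,q.round(0).tolist())
E
```

```text
scene base rgb 1.0 shift 0 0 at0 1.0
scene base edge 0.99 shift 0 0 at0 0.99
scene hand rgb 0.99 shift 0 0 at0 0.99
scene hand edge 0.98 shift 0 0 at0 0.98
scene sole rgb 1.0 shift 0 0 at0 1.0
scene sole edge 1.0 shift 0 0 at0 1.0
scene standref rgb 1.0 shift 0 0 at0 1.0
scene standref edge 1.0 shift 0 0 at0 1.0
scene px per 10mm axis,pr,x [[2.5, -3.8], [-2.9, -1.6], [-2.6, -1.9]]
side base rgb 0.99 shift 1 0 at0 0.98
side hand rgb 0.97 shift 1 0 at0 0.96
side sole rgb 1.0 shift 1 0 at0 0.98
side standref rgb 0.98 shift 0 0 at0 0.98
52.0 [439.01560265 294.48153168 296.04754473] [-0.42103158  0.20927213 -0.81001416]
scene lid_grip 0.92 [130.0, 252.0, 262.0, 323.0]
scene lid_grip 0.58 [130.0, 252.0, 273.0, 356.0]
scene gate_handle 0.92 [156.0, 293.0, 252.0, 337.0]
lid pred 0 [132. 253.] [258. 324.]
lid pred 0.06 [132. 253.] [257. 319.]
handle pred 46 [[234.0, 326.0], [193.0, 338.0], [256.0, 304.0], [153.0, 333.0]]
handle pred 74 [[232.0, 313.0], [192.0, 324.0], [255.0, 291.0], [150.0, 319.0]]
side gate_handle 0.74 [263.0, 180.0, 284.0, 209.0]
lid pred 0 [275. 170.] [351. 214.]
lid pred 0.06 [275. 167.] [351. 213.]
handle pred 46 [[268.0, 206.0], [270.0, 190.0], [285.0, 220.0], [288.0, 178.0]]
handle pred 74 [[268.0, 196.0], [270.0, 180.0], [285.0, 211.0], [288.0, 168.0]]
```

```bash
python3 -c "
from station import job
print(job.sign_off())"
```

```text
the job is handed in; nothing more can be done
None
```

The job is handed in at about 52 s on the robot's clock. By the camera checks and contact readings, the gate is up on its pawl, all four bars lie flat, the tamper is back in its starting pose in the stand, and the lid is shut; I have not seen the verdict.

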